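# Load a manifold block under the spring flap of a measuring fixture

## Robot

A 7-joint arm with a two-finger parallel gripper is mounted at the origin on the work surface. World frame = base frame: x ahead of the robot, y to its left, z up, the work surface at z = 0. Lengths are in m, angles in rad, forces in N, time in s.
With the tool pointing down it reaches from about 0.425 to 0.825 m from the base axis. Payload 3.6 kg.
Tool frame: the origin (TCP) lies at the very end of the fingers, on their centre line; the grasp point (between the pads) lies 19 mm behind it; x points along the fingers, y is the direction in which the jaws open and shut, and the axes are right-handed (so a half turn about x gives the same grasp; the last joint's range is limited). The gripper opens to 93 mm and grips with 3 to 60 N. Pads are 15 mm wide; open, the fingers measure 128 mm over their backs; the gripper's body (75 mm by 188 mm) begins 65 mm behind the grasp point.
Start: joints at [-1.22, 0.615, -0.013, 1.423, 0.008, 1.103, -0.04], TCP at [0.239, 0.604, 0.183] pointing down, gripper open.
Joint ranges: [-3.12, 3.12], [-0.3, 2.06], [-1.34, 1.32], [0.26, 2.42], [-1.36, 4.5], [0.01, 1.98], [-2.84, 2.84]. Speed limits (rad/s): [2.79, 2.79, 3.14, 3.14, 3.14, 3.14, 3.14].

## Interface

Orientations are given as a rotation vector (axis times angle).
In Python, from plant import arm, viewer, sign_off gives the robot as it stands. Calls block until the motion is done:
- arm.move_to(position, orientation): joint-space move of the TCP to a pose.
- arm.move_l(position, v=0.15, ori=None, f_stop=None): straight line of the TCP; ori=None keeps the orientation; v is the mean speed in m/s. With f_stop (N) it stops when the force on the tool has changed by that much, and returns True; else False.
- arm.goto_joints(angles): joint-space move.
- arm.open_gripper() and arm.close(squeeze=None): open the fingers fully, or close them until they stop; squeeze is the grip in N (None keeps the last).
- arm.dwell(seconds).
- arm.ik(position, orientation): joint angles nearest the present ones, or None.
- arm.state(): the state.
- viewer.camera(name): name is "scene" or "side" or "wrist"; returns the picture (400x640x3 uint8, red, green, blue); there is no depth.
- viewer.get_calibration(name): a dict with "fx", "fy", "cx", "cy" (pixels), "rvec" (rotation vector, rad) and "tvec" (3), from world to camera coordinates, as OpenCV has them; the wrist camera has in their place "hand_eye" (4x4, takes a point from camera to tool coordinates, whose origin is the TCP and whose axes are the tool frame's). Camera axes: x right, y down, z forward; pixel columns grow to the right and rows downward; lengths in m; the calibration is good to about 2 mm. A picture is of the moment at which its call begins: read the wrist's pose just before it. get_calibration takes no time and is no camera call.
A pose or a line that the arm cannot do raises arm.Unreachable and nothing moves.
- sign_off(): hands the job in, once; it reports no verdict.
The state is a dict: "time_s": time; "joint_pos": joint angles; "joint_vel": joint speeds; "effort": joint torques, N m; "tcp_pos": TCP position; "tool_rot": TCP orientation; "wrist_force": force on the tool from outside, world axes, zero at the start; "torque": the same for the moment, N m; "width": finger opening in m.
Only numpy, scipy, OpenCV 4.12 (cv2) and the standard library are available. Lean on these libraries where they do the work, as an engineer would, in place of code of your own. Each camera call takes 0.05 s, during which the arm holds its last target.

## Task

Load the aluminium manifold block into the measuring fixture: with one fingertip press down the red bar so that the yellow spring flap is held open, and with the other fingertip push the block along the runway, under the open flap, until it is fully home against the two end pins. Keep the flap up, clear of the block, until the block is home, then let the flap close on top of it and move away. The block is only pushed, never gripped, lifted or tipped; leave the vise, the steel set-up block and the mouse alone.

Things in the scene. Friction and masses are not known exactly. Their poses are not given: they have to be found in the camera images.
- fixture: Dark blue-grey tooling plate 205 x 122 x 12 mm, fixed on the granite at a varying place and yaw. Origin: on the granite, under the runway's middle line, at the flap's entry end. +x: along the runway to the end pins; +y: to the hinge and red bar; z up. Every 'x, y, z' in this list is in this frame, mm. Plate: x -130..75, y -40..82, top (runway floor) z 12.
- lane_start (a point): Middle of the runway floor near its open end, x -115, y 0, z 12. Two steel rails 6 wide, 10 high (tops z 22), inner faces at y +21.5 and -21.5, run along the runway from x -122 to 50.
- home (a point): Where the block's origin lies when it is home: x 20, y 0, z 12, on the runway floor. The block's front face then touches two round end pins (10 mm thick, at y +12 and -12, tops z 34, near sides at x 48), and its rear 8 mm stick out of the flap's entry end.
- block: Bare aluminium manifold block, three brass-rimmed bores on top, 56 long (its x, along the runway) x 40 wide x 32 high, about 0.16 kg; above 18 mm height only 30 wide (its y -10..+20; step on the right). Origin: centre of its underside. Starts on the runway floor between the rails, its front face 6 to 24 mm short of the flap's entry end (x 0).
- flap (a joint): Spring flap angle, rad: 0 closed, 0.95 fully open; a spring closes it. The yellow flap (x 0..44) reaches 35 mm from its hinge over the runway, a white lip on its edge. Closed, the lip is 17 mm above the runway floor and stops the block. It reads about 0.41 lying on the block; above 0.5 it is clear, 0.7 to 0.85 gives good room. Pressing the bar opens it.
- hinge_line (a point): Point on the flap's hinge axis, x 0, y 32, z 36; the axis runs along x. Two dark hinge posts at x -8.5..-1.5 and 45.5..52.5, y 28..40, tops z 42.
- press_bar (a point): On the axis of the flap's press bar, at x -60; moves with the flap. Level round bar 8 mm thick (9 with red sleeve) along x, x -112..44. Axis at joint value q: y 32 + 36 cos(0.436 - q), z 36 + 36 sin(0.436 - q): z 51 closed, 23 at 0.8. Pressing takes about 3 N at first, 5.5 N at 0.8. A fingertip can slide along it while pressing.
- vise: Ground steel toolmaker's vise, 140 x 50 x 50 mm plus a screw head at one end, loose. Origin: centre of its underside.
- setup_block: Brownish steel set-up block with two rows of holes, 76 x 51 x 25 mm, loose. Origin: centre of its underside.
- mouse: Black computer mouse, 105 x 60 x 32 mm, loose. Origin: centre of its underside.
Mind the look-alikes: they are no part of the job. Leave any pink or purple look-alike of the fixture alone.

How it is judged:
By the outcome, as a careful person would: the job done as asked, in the order asked, and still so for the second after the job is handed in, with the robot touching nothing.
It also fails if it takes over 40 s, if anything falls off the work surface, if the arm or the gripper's body presses on something with over 40 N, if the wrist force passes 120 N, or if a joint passes its speed limit or range.

## Working session

There is one attempt and no reset: what is moved stays moved. The work goes in short steps, each a Python script; the robot and the scene stay as the last script left them, time stands still between calls to the robot, and variables do not carry over. Pictures are saved under pics/ and viewed, and the job is handed in when it is done.

```bash
ls; mkdir -p pics; python3 - <<'E'
from plant import arm, viewer
import cv2
for n in ["scene","side","wrist"]:
    cv2.imwrite(f"pics/{n}0.png",viewer.camera(n)[:,:,::-1]); print(n,viewer.get_calibration(n))
print(arm.state())
E
```

```text
pics
scene {'fx': 371.5932879641234, 'fy': 371.5932879641234, 'cx': 314.4291691095, 'cy': 198.54507304288717, 'rvec': array([ 1.56955412,  1.68446809, -0.94665009]), 'tvec': array([ 0.14613634, -0.26036901,  1.575216  ])}
side {'fx': 422.43361716316673, 'fy': 422.43361716316673, 'cx': 321.31207331821736, 'cy': 207.04970542642204, 'rvec': array([ 2.30619486, -0.33778627,  0.16728524]), 'tvec': array([-0.60206159,  0.09007731,  1.22060341])}
wrist {'fx': 296.58558879953137, 'fy': 296.58558879953137, 'cx': 321.4788856354221, 'cy': 200.0240475066103, 'hand_eye': array([[ 8.52956187e-04, -2.91717230e-01,  9.56504224e-01,
        -2.01930015e-01],
       [ 9.99999634e-01,  3.13743092e-04, -7.96056714e-04,
        -5.24103860e-04],
       [-6.78731330e-05,  9.56504553e-01,  2.91717391e-01,
        -8.16746876e-02],
       [ 0.00000000e+00,  0.00000000e+00,  0.00000000e+00,
         1.00000000e+00]])}
{'time_s': 0.15, 'joint_pos': array([-1.22046374,  0.6156746 , -0.01261237,  1.4245049 ,  0.00809865,
        1.10341624, -0.04039811]), 'joint_vel': array([ 0.00096092, -0.0022181 , -0.00205438, -0.00493775,  0.00068981,
        0.00061012,  0.00062711]), 'effort': array([ 1.35185855e-04, -4.59345317e+01,  2.09388505e-01, -1.65941978e+01,
       -6.10380596e-02,  1.81650213e-02,  1.75020332e-04]), 'tcp_pos': array([0.238927  , 0.60377405, 0.18237055]), 'tool_rot': array([ 0.29409562,  1.55085682, -0.29712927]), 'wrist_force': array([-0.375191  , -0.15519908, -0.09060352]), 'torque': array([-0.05600952,  0.05124426,  0.02723792]), 'width': 0.09301384427694491}
```

View pics/scene0.png

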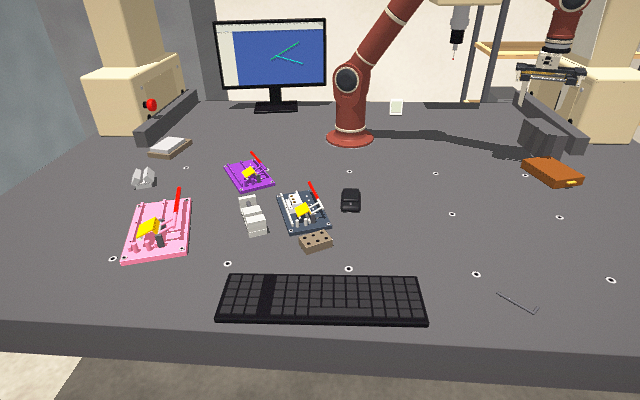

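View pics/side0.png

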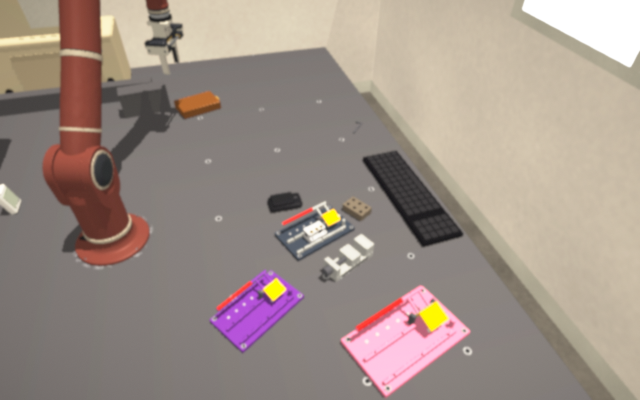

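View pics/wrist0.png

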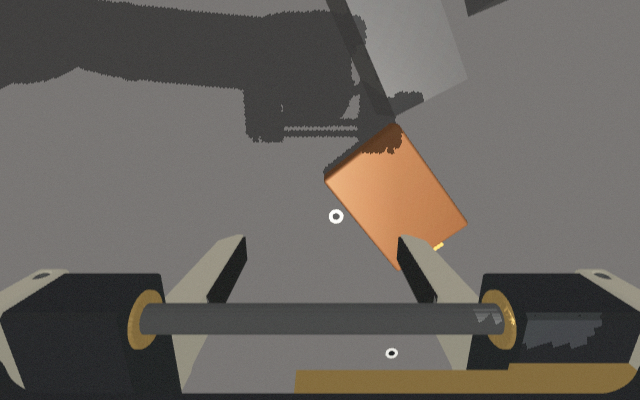

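The scene shows three fixture-like things: purple (248,175), pink (157,230) and dark blue-grey (303,212). Only the last matches the described colour and carries the aluminium block. I'll enlarge it to confirm.

```bash
python3 - <<'E'
import cv2
a=cv2.imread("pics/scene0.png")[165:265,230:370]; cv2.imwrite("pics/sc.png",cv2.resize(a,None,fx=5.6,fy=5.6,interpolation=cv2.INTER_CUBIC))
a=cv2.imread("pics/side0.png")[180:290,255:395]; cv2.imwrite("pics/si.png",cv2.resize(a,None,fx=5,fy=5,interpolation=cv2.INTER_CUBIC))
E
```

```text
(no output)
```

View pics/sc.png

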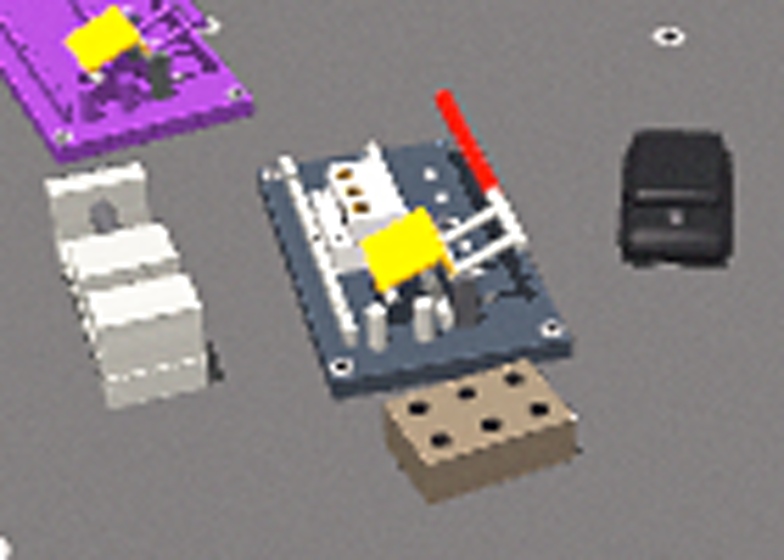

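View pics/si.png

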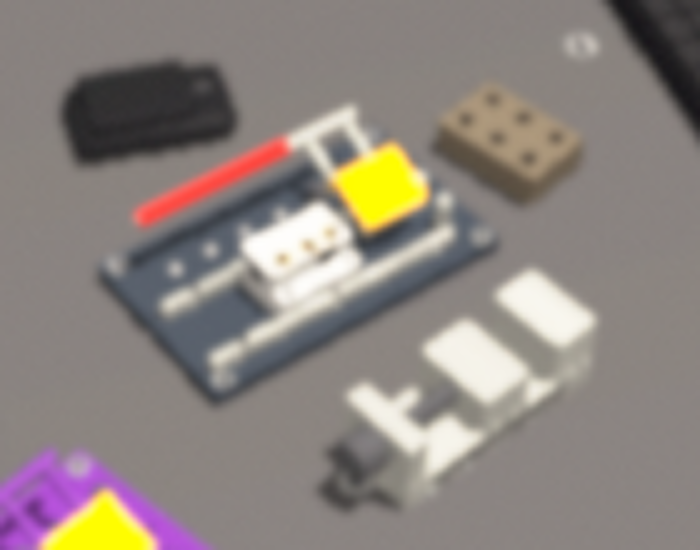

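```bash
cat > h.py <<'E'
from plant import arm, viewer
import numpy as np, cv2
from scipy.spatial.transform import Rotation as R
from scipy.optimize import least_squares
def F2W(p,P):
    P=np.atleast_2d(P)/1000.; c,s=np.cos(p[2]),np.sin(p[2])
    return np.c_[p[0]+c*P[:,0]-s*P[:,1],p[1]+s*P[:,0]+c*P[:,1],P[:,2]]
def proj(c,W,tcp=None):
    K=np.array([[c['fx'],0,c['cx']],[0,c['fy'],c['cy']],[0,0,1]])
    if 'rvec' in c: C=R.from_rotvec(c['rvec']).apply(W)+c['tvec']
    else:
        T=np.eye(4);T[:3,:3]=R.from_rotvec(tcp[1]).as_matrix();T[:3,3]=tcp[0]
        M=np.linalg.inv(T@c['hand_eye']); C=W@M[:3,:3].T+M[:3,3]
    u=C@K.T; return u[:,:2]/u[:,2:]
E
python3 - <<'E'
from h import *
sc=viewer.get_calibration('scene'); sd=viewer.get_calibration('side')
A=np.array([[-130,-40,12],[75,-40,12],[75,82,12]]);a=np.array([[276.8,195.7],[289.5,232.9],[332.1,226.8]])
B=np.array([[-130,82,12],[-130,-40,12],[75,-40,12]]);b=np.array([[275.4,233],[298.4,259],[354.4,227.6]])
f=lambda p:np.r_[(proj(sc,F2W(p,A))-a).ravel(),(proj(sd,F2W(p,B))-b).ravel()]
for y in (0,1.5,3,-1.5):
    r=least_squares(f,[.6,-.1,y]); print(r.x,r.cost,r.fun.round(1))
E
```

```text
[ 0.60221064 -0.14837931  0.34813141] 8.201429880731451 [-1.6 -1.2 -0.9 -0.2 -0.4 -1.9 -0.6 -1.4  0.2 -1.4  1.  -1.5]
[ 0.60221064 -0.14837931  0.34813141] 8.201429880731371 [-1.6 -1.2 -0.9 -0.2 -0.4 -1.9 -0.6 -1.4  0.2 -1.4  1.  -1.5]
[ 0.60221064 -0.14837931  0.34813141] 8.20142988073157 [-1.6 -1.2 -0.9 -0.2 -0.4 -1.9 -0.6 -1.4  0.2 -1.4  1.  -1.5]
[ 0.60221064 -0.14837931  0.34813141] 8.201429880731528 [-1.6 -1.2 -0.9 -0.2 -0.4 -1.9 -0.6 -1.4  0.2 -1.4  1.  -1.5]
```

The crops confirm the dark plate: aluminium block with three bores, red bar and yellow flap. Rough pose is (0.602, -0.148), yaw 0.35. The finger spacing matters for this plan, so I'll check the gripper call documentation before going for a close look.

```bash
python3 - <<'E'
from h import *
p=[.602,-.148,.348]
# look from above: camera looks along tool x mostly; pick tool pose with jaw along fixture y
c=F2W(p,[-30,15,0])[0]
def down(yaw): # tool x down, tool y at heading yaw
    y=np.array([np.cos(yaw),np.sin(yaw),0]);x=np.array([0,0,-1.]);return R.from_matrix(np.c_[x,y,np.cross(x,y)]).as_rotvec()
for yaw in (.348+np.pi/2,.348-np.pi/2):
  for h in (.12,.15,.2):
    o=down(yaw); q=arm.ik(c+[0,0,h],o); print(yaw,h,None if q is None else np.round(q,2))
    z=R.from_rotvec(o).as_matrix()[:,2]; print('camera offset side', (-.0817*z).round(3))
E
```

```text
1.9187963267948964 0.12 [ 0.2   0.58  0.01  1.69 -0.01  0.87  2.14]
camera offset side [-0.077 -0.028  0.   ]
1.9187963267948964 0.15 [ 0.17  0.55  0.06  1.66 -0.04  0.93  2.17]
camera offset side [-0.077 -0.028  0.   ]
1.9187963267948964 0.2 [ 0.11  0.5   0.15  1.59 -0.08  1.05  2.21]
camera offset side [-0.077 -0.028  0.   ]
-1.2227963267948967 0.12 [-0.2   0.67  0.69  1.71 -0.51  0.95 -0.53]
camera offset side [ 0.077  0.028 -0.   ]
-1.2227963267948967 0.15 [-0.22  0.64  0.73  1.67 -0.49  1.02 -0.55]
camera offset side [ 0.077  0.028 -0.   ]
-1.2227963267948967 0.2 [-0.25  0.6   0.78  1.61 -0.46  1.13 -0.58]
camera offset side [ 0.077  0.028 -0.   ]
```

```bash
cat >> h.py <<'E'
def down(yaw):
    y=np.array([np.cos(yaw),np.sin(yaw),0]);x=np.array([0,0,-1.]);return R.from_matrix(np.c_[x,y,np.cross(x,y)]).as_rotvec()
def shot(name):
    s=arm.state(); im=viewer.camera('wrist'); cv2.imwrite(f'pics/{name}.png',im[:,:,::-1])
    np.savez(f'pics/{name}.npz',p=s['tcp_pos'],r=s['tool_rot']); return s
E
python3 - <<'E'
from h import *
p=[.602,-.148,.348]
c=F2W(p,[-45,15,0])[0]
arm.move_to(c+[0,0,.2],down(p[2]+np.pi/2))
s=shot('w1');print(s['time_s'],s['tcp_pos'],s['wrist_force'])
E
```

```text
3.025 [ 0.55494065 -0.14814376  0.19993325] [-0.0984453  -0.29077848  0.57291903]
```

View pics/w1.png

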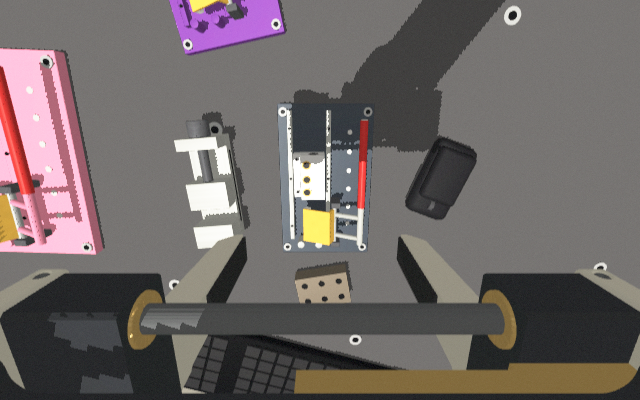

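```bash
python3 - <<'E'
import cv2
a=cv2.imread("pics/w1.png")[95:255,270:380]; cv2.imwrite("pics/w1c.png",cv2.resize(a[:85],None,fx=7,fy=7,interpolation=cv2.INTER_CUBIC));cv2.imwrite("pics/w1d.png",cv2.resize(a[75:],None,fx=7,fy=7,interpolation=cv2.INTER_CUBIC))
E
```

```text
(no output)
```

View pics/w1c.png

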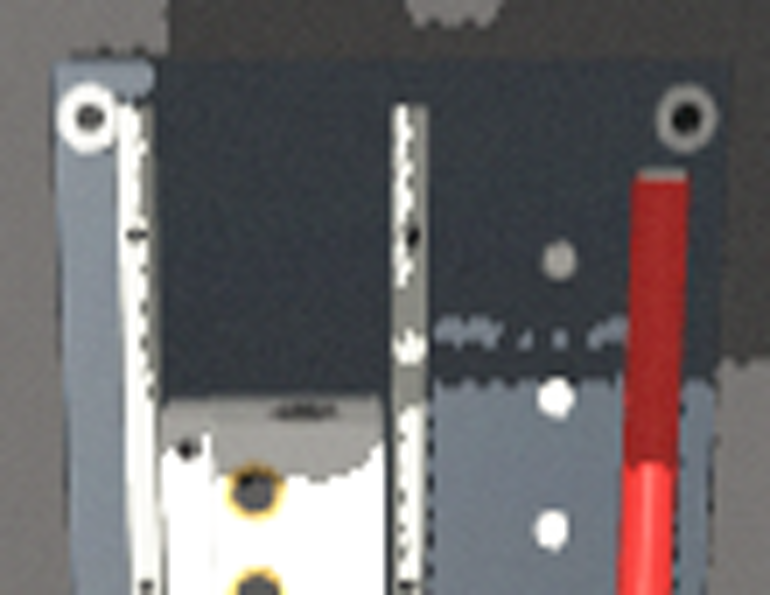

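View pics/w1d.png

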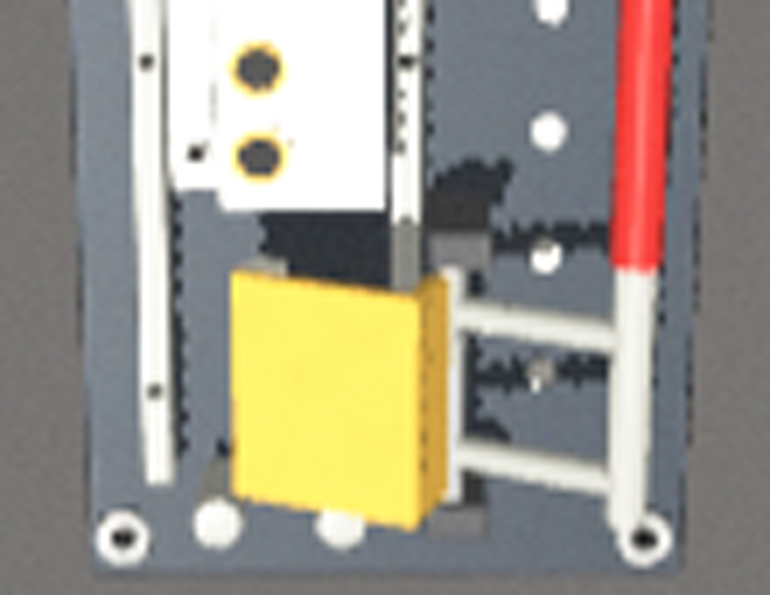

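```bash
python3 - <<'E'
from h import *
d=np.load('pics/w1.npz');w=viewer.get_calibration('wrist')
c=lambda x,y:[270+(x+.5)/7-.5,95+(y+.5)/7-.5]; e=lambda x,y:[270+(x+.5)/7-.5,170+(y+.5)/7-.5]
yb,zb=32+36*np.cos(.436),36+36*np.sin(.436)
A=np.array([[-130,-40,12],[-130,82,12],[75,-40,12],[75,82,12],[-112,yb,zb],[44,yb,zb],[-122,24.5,22],[50,-24.5,22],[-122,-24.5,22]])
a=np.array([c(52,62),c(730,60),e(95,572),e(683,570),c(660,170),e(627,528),c(410,103),e(159,484),c(135,105)])
f=lambda p:(proj(w,F2W(p,A),(d['p'],d['r']))-a).ravel()
r=least_squares(f,[.6,-.1,.35]); print(r.x,r.fun.reshape(-1,2).round(1))
p=r.x
B=np.array([[28,20,44],[28,-10,44],[28,-20,30]]);b=np.array([e(385,210),e(218,210),e(170,188)])
def g(q): 
    P=B.copy().astype(float);P[:,0]+=q[0];P[:,1]+=q[1];return (proj(w,F2W(p,P),(d['p'],d['r']))-b).ravel()
r=least_squares(g,[-40,0]);print(r.x,r.fun.round(1))
P=[[-28+r.x[0],y,z] for y,z in((20,44),(-10,44),(0,12))];q=proj(w,F2W(p,P),(d['p'],d['r']));print((q-[270,95])*7)
E
```

```text
[ 0.59820556 -0.14982849  0.35034645] [[-0.4 -0.3]
 [ 0.4 -0.1]
 [-0.2  0.4]
 [-0.1  0.7]
 [ 0.2  0. ]
 [-0.  -1.2]
 [ 0.3  0.5]
 [ 0.2  0. ]
 [-0.5  0.2]]
[-41.70225331  -0.14698673] [-0. -0.  0. -0. -0.  0.]
[[383.54864967 420.67357104]
 [209.37169166 420.76276655]
 [274.83298476 395.66946866]]
```

The fixture fit is sub-pixel: (0.598, -0.150), yaw 0.350. The block origin is at x ≈ -41.7, so its rear face is at -69.7. The fully open spacing decides the tool yaw, so next I'll measure the real fingertip shape.

```bash
python3 - <<'E'
from h import *
d=np.load('pics/w1.npz');w=viewer.get_calibration('wrist')
M=R.from_rotvec(d['r']).as_matrix()
for x in (0,-30):
  for y in (-64,-55,-46.5):
    for z in (-7.5,7.5):
      W=d['p']+M@(np.array([x,y,z])/1000); print(x,y,z,proj(w,W[None],(d['p'],d['r']))[0].round(1))
a=cv2.imread("pics/w1.png")[220:400,150:260]; cv2.imwrite("pics/f1.png",cv2.resize(a,None,fx=3.3*1.6,fy=3.3,interpolation=cv2.INTER_CUBIC))
E
```

```text
0 -64 -7.5 [233.7 217.2]
0 -64 7.5 [235.4 236.2]
0 -55 -7.5 [246.1 217.2]
0 -55 7.5 [247.6 236.2]
0 -46.5 -7.5 [257.8 217.2]
0 -46.5 7.5 [259.1 236.2]
-30 -64 -7.5 [220.1 233.7]
-30 -64 7.5 [222.4 255.3]
-30 -55 -7.5 [234.4 233.7]
-30 -55 7.5 [236.4 255.3]
-30 -46.5 -7.5 [248.  233.7]
-30 -46.5 7.5 [249.6 255.3]
```

View pics/f1.png

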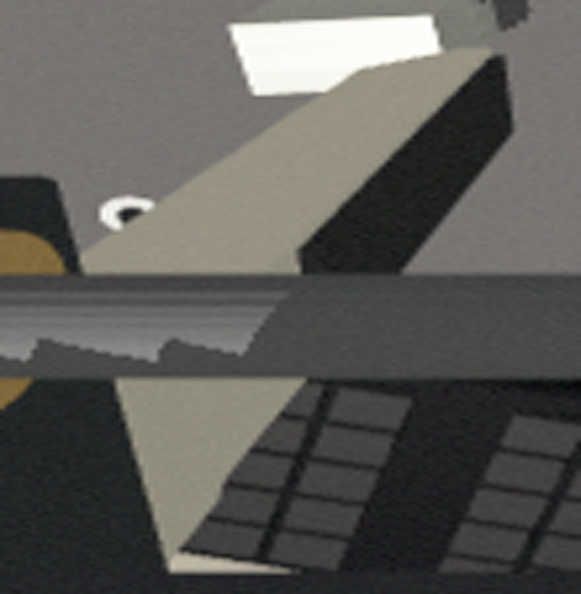

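```bash
python3 - <<'E'
from h import *
s=arm.state();M=R.from_rotvec(s['tool_rot']).as_matrix();p=s['tcp_pos']
out=[]
for n in ('scene','side'):
    im=viewer.camera(n)[:,:,::-1].copy(); c=viewer.get_calibration(n)
    W=np.array([p+M@(np.array(q)/1000) for q in ([0,0,0],[0,-46.5,0],[0,-64,0],[0,46.5,0],[0,64,0],[-30,46.5,0],[-30,-46.5,0])])
    u=proj(c,W);print(n,u.round(1).tolist()); m=u.mean(0).astype(int)
    a=im[m[1]-50:m[1]+35,m[0]-50:m[0]+50]; a=cv2.resize(a,None,fx=6,fy=6,interpolation=cv2.INTER_CUBIC)
    for q in (u-m+50)*6: cv2.circle(a,(int(q[0]+3),int(q[1]+3)),2,(0,255,0),-1)
    cv2.imwrite(f'pics/t_{n}.png',a)
E
```

```text
scene [[295.9, 148.5], [279.1, 150.8], [272.7, 151.6], [312.3, 146.3], [318.5, 145.5], [312.1, 136.2], [278.3, 140.4]]
side [[311.7, 182.8], [322.5, 192.2], [326.7, 195.9], [301.5, 173.7], [297.8, 170.4], [301.3, 164.8], [322.7, 183.2]]
```

View pics/t_scene.png

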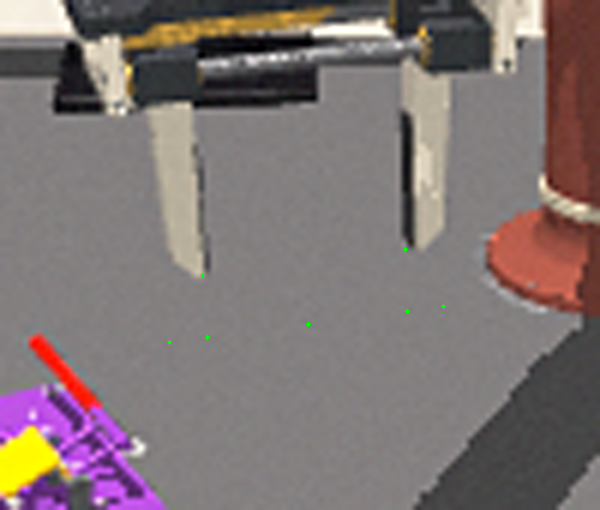

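View pics/t_side.png

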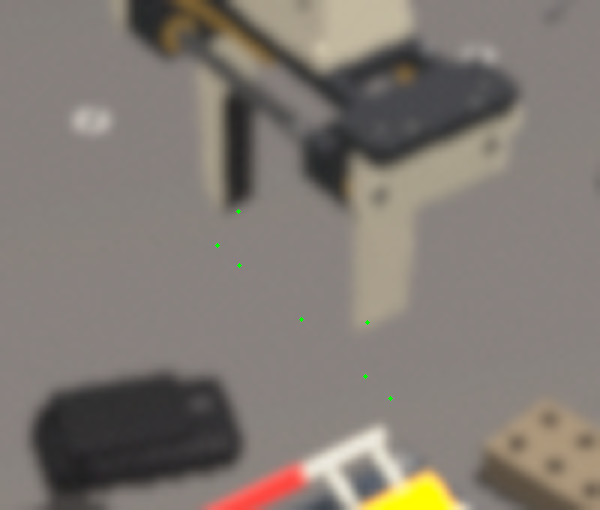

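All three cameras put the open fingertips about 30 mm short of the stated TCP, with inner faces near ±47 to 49 mm. I'll close once in free air to see how they move.

```bash
python3 - <<'E'
from h import *
t=arm.state()['time_s']
arm.close(squeeze=3)
s=shot('wclosed');print(s['time_s']-t,s['width'])
M=R.from_rotvec(s['tool_rot']).as_matrix();p=s['tcp_pos']
n='side';im=viewer.camera(n)[:,:,::-1].copy(); c=viewer.get_calibration(n)
u=proj(c,np.array([p+M@(np.array(q)/1000) for q in ([0,0,0],[-30,0,0],[0,17.5,0],[0,-17.5,0])]));m=u.mean(0).astype(int)
a=im[m[1]-50:m[1]+35,m[0]-50:m[0]+50]; a=cv2.resize(a,None,fx=6,fy=6,interpolation=cv2.INTER_CUBIC)
for q in (u-m+50)*6: cv2.circle(a,(int(q[0]+3),int(q[1]+3)),2,(0,255,0),-1)
cv2.imwrite('pics/t_side2.png',a)
E
```

```text
1.4500000000000002 0.0004562504598446432
```

View pics/t_side2.png

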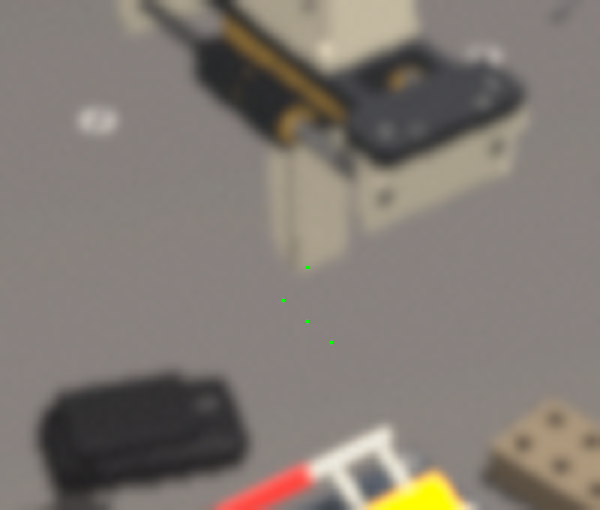

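View pics/wclosed.png

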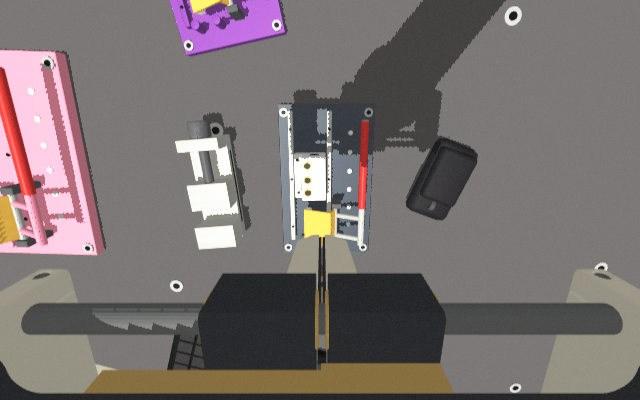

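Closed or open, the fingertips end about 30 mm behind the reported TCP, so I'll treat the TCP as biased. I'll check this by gently touching the runway floor behind the block with the closed fingers. If the bias is real, contact comes at TCP z ≈ -18 mm; otherwise it comes at +12 mm.

```bash
cat >> h.py <<'E'
P0=np.array([0.5982,-0.1498,0.3503])
E
python3 - <<'E'
from h import *
o=down(P0[2]+np.pi/2)
arm.move_l(F2W(P0,[-100,0,200])[0],v=.25,ori=o)
arm.move_l(F2W(P0,[-100,0,40])[0],v=.2)
r=arm.move_l(F2W(P0,[-100,0,-22])[0],v=.03,f_stop=3)
s=arm.state();print(r,s['tcp_pos'],s['wrist_force'],s['time_s'])
arm.move_l(s['tcp_pos']+[0,0,.013],v=.1)
s=shot('w2');print(arm.state()['tcp_pos'])
E
```

```text
False [ 0.50438444 -0.1841203  -0.021863  ] [ 0.34573296  0.14175502 -0.0363025 ] 8.2833
[ 0.50457906 -0.18418118 -0.00868306]
```

View pics/w2.png

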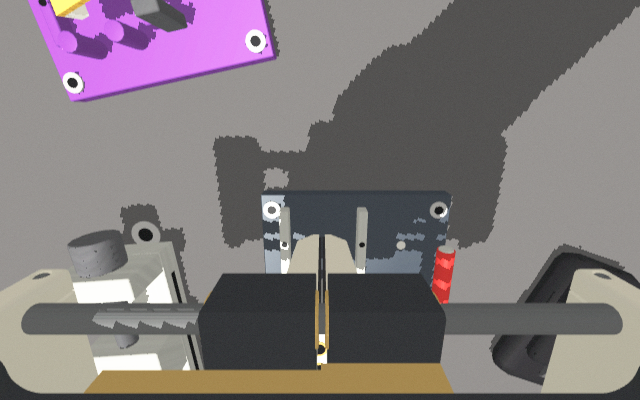

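There was no contact at TCP z = -22 mm, so the offset is at least 34 mm. I'll go on down slowly to find the floor.

```bash
python3 - <<'E'
from h import *
r0=arm.move_l(F2W(P0,[-100,0,-20])[0],v=.1)
r=arm.move_l(F2W(P0,[-100,0,-38])[0],v=.03,f_stop=3)
s=arm.state();print(r,s['tcp_pos'],s['wrist_force'],s['time_s'])
arm.move_l(np.r_[s['tcp_pos'][:2],s['tcp_pos'][2]+.013],v=.1)
s=arm.state();print(s['tcp_pos'],s['time_s'])
o1=lambda h:down(P0[2]+h)
for ps in (.4,.5):
  for k in (1,-1):
    for x in (-66,-8):
      q=arm.ik(F2W(P0,[x-20,20,-8])[0],down(P0[2]+k*np.pi/2+ps)); print(ps,k,x,None if q is None else np.round(q,2))
E
```

```text
True [ 0.50468988 -0.18428594 -0.02304463] [-0.32184777 -0.31689157  4.64362216] 9.175
[ 0.50525427 -0.18449871 -0.00964731] 9.4667
0.4 1 -66 [ 0.26  0.71  0.01  1.94 -0.02  0.49  2.6 ]
0.4 1 -8 [ 0.19  0.75  0.02  1.8  -0.03  0.58  2.55]
0.4 -1 -66 [-0.25  0.89  0.87  1.95 -0.99  0.8   0.38]
0.4 -1 -8 [-0.3   0.95  0.9   1.82 -0.97  0.88  0.26]
0.5 1 -66 [ 0.27  0.71 -0.01  1.94  0.02  0.5   2.67]
0.5 1 -8 [ 0.21  0.75 -0.01  1.8   0.01  0.58  2.62]
0.5 -1 -66 [-0.24  0.88  0.85  1.95 -0.97  0.78  0.46]
0.5 -1 -8 [-0.29  0.94  0.87  1.82 -0.95  0.87  0.34]
```

The floor contact came at TCP z = -23 mm, so the real fingertips sit 35 mm behind the reported TCP. With that corrected, I'll use the closed fingers, centred, to nudge the block to just short of the flap. Then I'll back out, rise, open and look.

```bash
python3 - <<'E'
from h import *
f=lambda x,y,z:F2W(P0,[x,y,z-35])[0]
arm.move_l(f(-80,0,26),v=.08)
arm.move_l(f(-66.5,0,26),v=.05)
s=arm.state();print(s['wrist_force'],s['time_s'])
arm.move_l(f(-80,0,26),v=.1)
arm.move_l(f(-100,5,110),v=.25)
arm.open_gripper()
s=shot('w3');print(s['tcp_pos'],arm.state()['time_s'])
a=cv2.imread("pics/w3.png"); cv2.imwrite("pics/w3c.png",a[0:270,170:480][:, :][::1] if 0 else cv2.resize(a[60:280,200:440],None,fx=2.5,fy=2.5,interpolation=cv2.INTER_CUBIC))
E
```

```text
[-0.13551299 -0.8442913  -0.21316147] 10.2833
[ 0.50255821 -0.17945378  0.07500522] 12.5917
```

View pics/w3c.png

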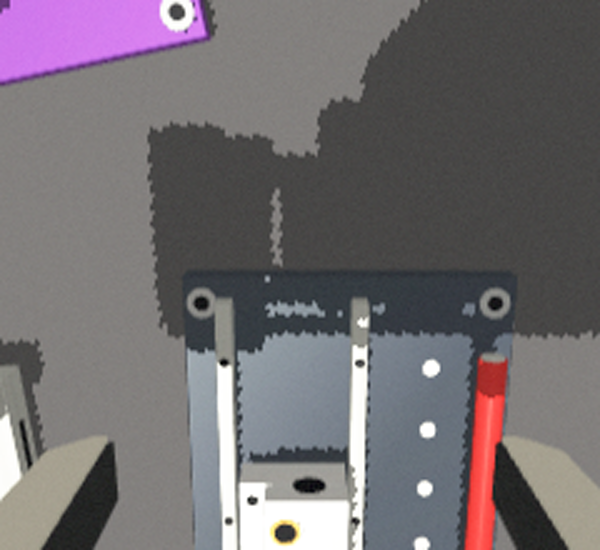

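```bash
python3 - <<'E'
from h import *
d=np.load('pics/w3.npz');w=viewer.get_calibration('wrist')
c=lambda x,y:[200+(x+.5)/2.5-.5,60+(y+.5)/2.5-.5]
yb,zb=32+36*np.cos(.436),36+36*np.sin(.436)
A=np.array([[-130,-40,12],[-130,82,12],[-112,yb,zb],[-122,24.5,22],[-122,-24.5,22]])
a=np.array([c(183,271),c(516,271),c(493,356),c(361,298),c(225,297)])
f=lambda p:(proj(w,F2W(p,A),(d['p'],d['r']))-a).ravel()
print('P0 resid',f(P0).reshape(-1,2).round(1))
r=least_squares(f,P0); print(r.x,r.fun.reshape(-1,2).round(1))
for x in (-56,-58,-60,-62):
  u=proj(w,F2W(P0,[[x,0,12],[x,20,44],[x,-10,44],[x,-20,30],[x,-20,12]]),(d['p'],d['r']));print(x,((u-[200,60]+.5)*2.5-.5).round(0).tolist())
E
```

```text
P0 resid [[-0.6  1.7]
 [ 0.9  1.7]
 [-0.1 -0.5]
 [-0.   2. ]
 [-1.2  2.4]]
[ 0.59717831 -0.15141007  0.3393942 ] [[-0.4 -0.4]
 [ 1.2  1. ]
 [ 0.1 -1.5]
 [ 0.2  0.7]
 [-1.1  0.5]]
-56 [[293.0, 462.0], [348.0, 501.0], [263.0, 501.0], [238.0, 483.0], [242.0, 462.0]]
-58 [[293.0, 457.0], [349.0, 496.0], [263.0, 496.0], [238.0, 478.0], [242.0, 457.0]]
-60 [[293.0, 452.0], [349.0, 491.0], [263.0, 491.0], [237.0, 473.0], [241.0, 452.0]]
-62 [[293.0, 448.0], [349.0, 486.0], [262.0, 486.0], [237.0, 468.0], [241.0, 448.0]]
```

The block's rear face is now at about -57 to -58, just short of the flap. The open fingers are 93 mm apart, so I'll yaw the tool about 26°. That puts the bar fingertip at the rear of the red sleeve, with the other tip behind the block's right rear corner, tilted 2° so the pusher rides just above the rail.

```bash
cat >> h.py <<'E'
P1=P0+np.r_[-.0007*np.cos(P0[2]),-.0007*np.sin(P0[2]),0]
PSI,AL=.4625,.035
def pose(Xc,Yc,Zc,psi=PSI,al=AL):
    "pusher inner-front tip corner at fixture (mm) -> tcp pos, rotvec, bar inner-edge corners"
    s,c=np.sin(psi),np.cos(psi);u=np.array([-s,c,0]);z=np.array([0,0,1.]);v=np.array([c,s,0])
    y=u*np.cos(al)+z*np.sin(al); x=-z*np.cos(al)+u*np.sin(al)
    T=np.array([Xc,Yc,Zc])+46.5*y-7.5*v
    tcp=T+35*x; Rz=R.from_euler('z',P1[2]).as_matrix()
    M=Rz@np.c_[x,y,np.cross(x,y)]
    return F2W(P1,tcp)[0],R.from_matrix(M).as_rotvec(),T+46.5*y+7.5*v,T+46.5*y-7.5*v
E
python3 - <<'E'
from h import *
for Xc,Z in ((-61.2,70),(-61.2,24),(-5,24)):
    p,o,b1,b2=pose(Xc,-16.5,Z);print(p.round(4),b1.round(1),b2.round(1),np.round(arm.ik(p,o),2))
p,o,_,_=pose(-61.2,-16.5,75); arm.move_l(p,v=.2,ori=o)
shot('w4');im=viewer.camera('side');cv2.imwrite('pics/s4.png',cv2.resize(im[150:290,250:400,::-1],None,fx=5,fy=4,interpolation=cv2.INTER_CUBIC))
s=arm.state();print(s['time_s'],s['wrist_force'],s['width'])
E
```

```text
[ 0.5059 -0.1592  0.0366] [-102.7   66.7   73.3] [-116.1   60.    73.3] [ 0.27  0.64 -0.    1.89 -0.03  0.64  2.68]
[ 0.5059 -0.1592 -0.0094] [-102.7   66.7   27.3] [-116.1   60.    27.3] [ 0.27  0.72  0.    1.92 -0.03  0.53  2.69]
[ 0.5587 -0.1399 -0.0094] [-46.5  66.7  27.3] [-59.9  60.   27.3] [ 0.22  0.76  0.    1.79 -0.03  0.62  2.63]
13.3083 [-0.03445006  0.41949058  0.47443031] 0.09287877993413156
```

View pics/w4.png

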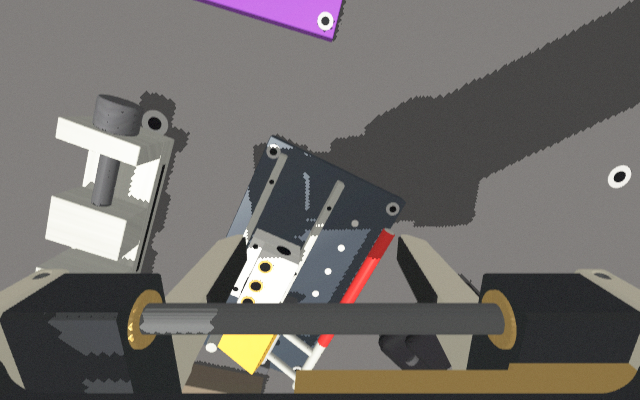

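View pics/s4.png

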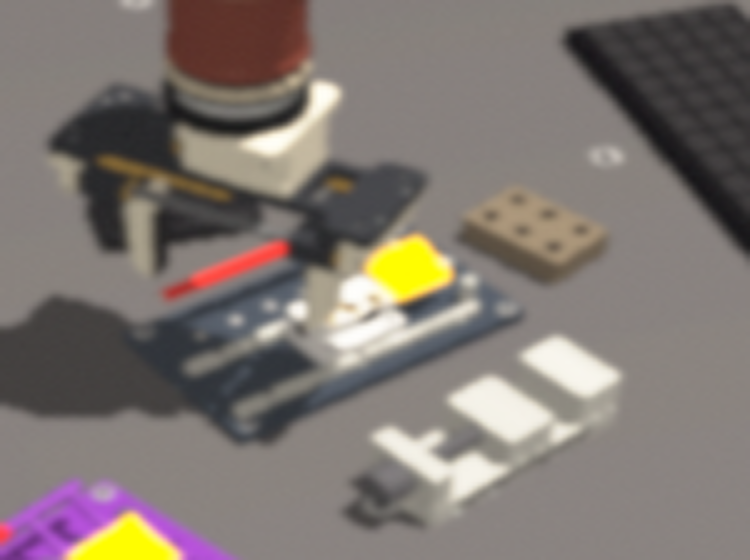

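```bash
python3 - <<'E'
from h import *
d=np.load('pics/w4.npz');w=viewer.get_calibration('wrist')
n=['plate-130-40','plate-130,82','blk rear -20,30','blk rear 20,44','blk rear -20,12','blk rear 20,12','bar end','tipnow','tip target','bar c1','bar c2']
A=[[-130,-40,12],[-130,82,12],[-58,-20,30],[-58,20,44],[-58,-20,12],[-58,20,12],[-112,64.6,51.2],[-61.2,-16.5,75],[-61.2,-16.5,24],[-102.7,66.7,78.3],[-116.1,60,78.3]]
u=proj(w,F2W(P1,A),(d['p'],d['r']))
for a,b in zip(n,u): print(a,b.round(1))
im=cv2.imread('pics/w4.png');a=cv2.resize(im[125:275,220:420],None,fx=4,fy=4,interpolation=cv2.INTER_CUBIC)
for q in u: cv2.circle(a,tuple(((q-[220,125]+.5)*4).astype(int)),2,(0,255,0),-1)
cv2.imwrite('pics/w4c.png',a)
E
```

```text
plate-130-40 [270.4 134.3]
plate-130,82 [406.7 201. ]
blk rear -20,30 [253.8 233.1]
blk rear 20,44 [300.1 261.9]
blk rear -20,12 [257.8 224.5]
blk rear 20,12 [301.4 243.5]
bar end [389.8 229. ]
tipnow [247.8 259.6]
tip target [260.9 228.5]
bar c1 [396.2 259.4]
bar c2 [397.9 237.4]
```

View pics/w4c.png

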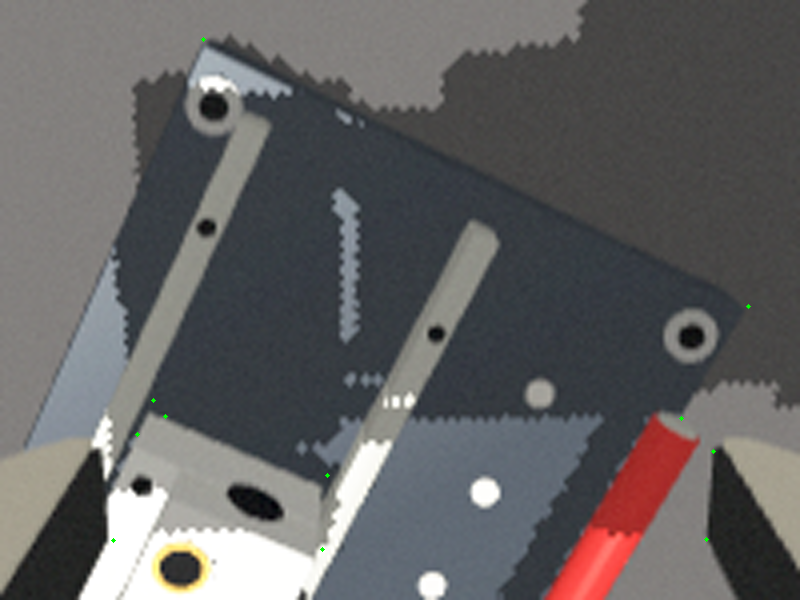

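The projected fingertip corners match the picture. The block's rear face is at ≈ -56, so its front is right at the flap's entry. I'll press straight down on the bar now, with the pusher coming down just behind the block.

```bash
python3 - <<'E'
from h import *
p,o,_,_=pose(-59.7,-16.5,60); arm.move_l(p,v=.1,ori=o); print(arm.state()['wrist_force'])
p,o,_,_=pose(-59.7,-16.5,24); r=arm.move_l(p,v=.06,ori=o,f_stop=15)
s=shot('w5');print(r,s['time_s'],s['wrist_force'],s['tcp_pos']-p)
im=viewer.camera('side');cv2.imwrite('pics/s5.png',cv2.resize(im[160:280,255:385,::-1],None,fx=5.5,fy=5,interpolation=cv2.INTER_CUBIC))
im=viewer.camera('scene');cv2.imwrite('pics/c5.png',cv2.resize(im[165:265,240:360,::-1],None,fx=6,fy=6,interpolation=cv2.INTER_CUBIC))
a=cv2.imread('pics/w5.png');cv2.imwrite('pics/w5c.png',cv2.resize(a[125:275,220:420],None,fx=4,fy=4,interpolation=cv2.INTER_CUBIC))
E
```

```text
[ 0.20610968  0.14338654 -0.04125616]
False 14.3583 [-1.33087656  3.11029997  3.66335169] [-1.92401401e-04  1.12527105e-03  5.74487016e-05]
```

View pics/s5.png

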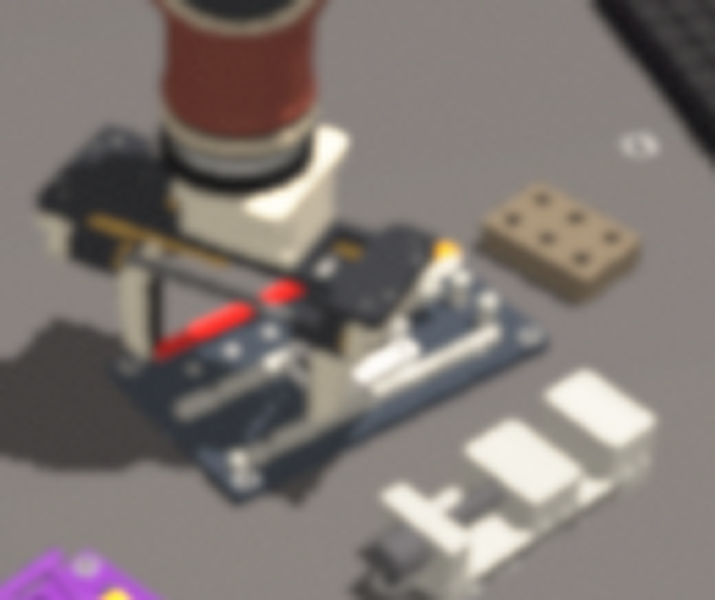

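View pics/c5.png

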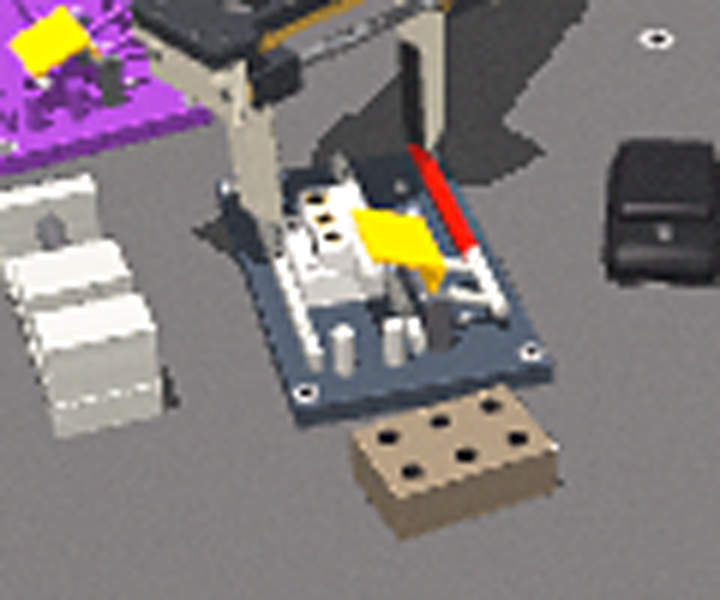

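View pics/w5c.png

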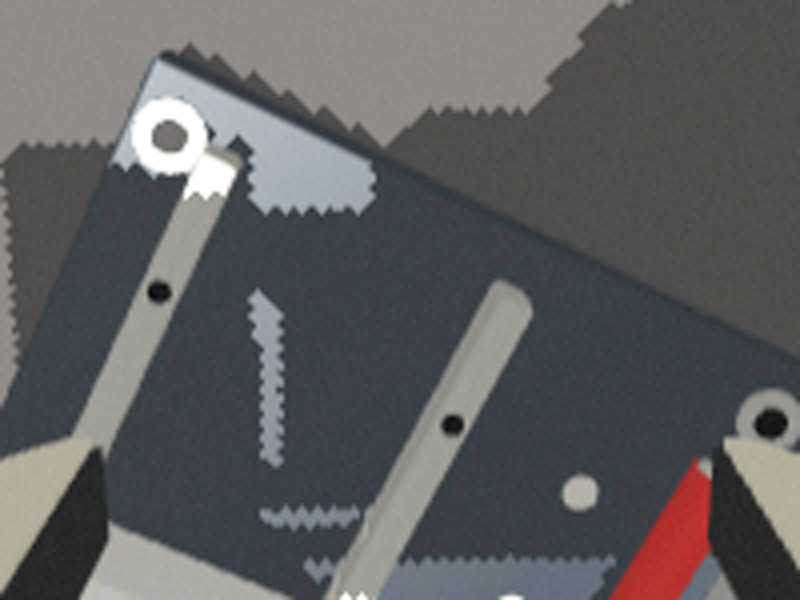

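The flap is up (yellow flap at scene crop (400,240)) and the pusher is behind the block's rear corner. The force shows the bar fingertip on the outer shoulder of the bar (y-reaction 3.4 N), about 3 mm too far out. I'll yaw slightly more and shift inwards, then push the first 20 mm and look.

```bash
cat > look.py <<'E'
from h import *
def look(k):
    s=shot(f'w{k}');im=viewer.camera('scene')
    a=cv2.imread(f'pics/w{k}.png');a=cv2.resize(a[125:275,220:420],None,fx=2.7,fy=2.7,interpolation=cv2.INTER_CUBIC)
    b=cv2.resize(im[175:245,260:345,::-1],None,fx=6.5,fy=6.5,interpolation=cv2.INTER_CUBIC)[:592]
    o=np.zeros((595,800,3),np.uint8);o[:a.shape[0]-135,:0]=0
    o2=np.zeros((max(a.shape[0],0)+0,1)) 
    h=cv2.resize(a,(400,300));g=cv2.resize(b,(400,330));c=np.zeros((330,800,3),np.uint8);c[:300,:400]=h;c[:330,400:]=g
    cv2.imwrite(f'pics/l{k}.png',c);return s
E
python3 - <<'E'
from look import *
p,o,b1,b2=pose(-59.7,-17.3,24,psi=.49); print(b1.round(1),b2.round(1))
arm.move_l(p,v=.05,ori=o); s=arm.state(); print(s['wrist_force'],(s['tcp_pos']-p)*1000)
p,o,_,_=pose(-40,-16.4,24,psi=.51); r=arm.move_l(p,v=.05,ori=o,f_stop=12)
s=look(6);print(r,s['time_s'],s['wrist_force'],(s['tcp_pos']-p)*1000)
E
```

```text
[-103.4   64.7   27.3] [-116.7   57.6   27.3]
[1.43766169 3.13707873 4.69924525] [ 0.65905817 -0.62121439  0.3446371 ]
False 15.2833 [-5.63757487 -3.60196337  6.15479607] [-3.19906376 -4.50219733 -0.24726758]
```

View pics/l6.png

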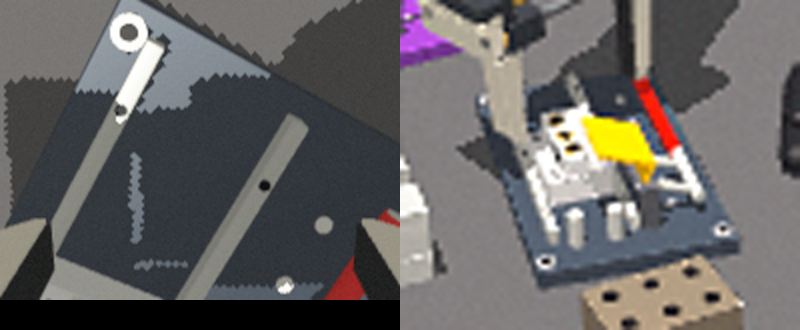

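```bash
python3 - <<'E'
from look import *
arm.dwell(.1)
p,o,_,_=pose(-40,-16.4,24,psi=.51)
s=look(7);Rz=R.from_euler('z',-P1[2]);print(s['time_s'],Rz.apply(s['wrist_force']).round(2),Rz.apply((s['tcp_pos']-p)*1000).round(2),s['width'])
print((R.from_rotvec(s['tool_rot'])*R.from_rotvec(o).inv()).as_rotvec().round(4))
im=viewer.camera('scene');cv2.imwrite('pics/c7.png',cv2.resize(im[185:240,265:345,::-1],None,fx=9,fy=9,interpolation=cv2.INTER_CUBIC))
a=cv2.imread('pics/w7.png');cv2.imwrite('pics/w7c.png',cv2.resize(a[150:290,220:420],None,fx=4,fy=4,interpolation=cv2.INTER_CUBIC))
E
```

```text
15.4833 [-4.86 -1.76  5.68] [-4.54 -3.13 -0.23] 0.09309819070212078
[-0.0049  0.0056 -0.0027]
```

View pics/c7.png

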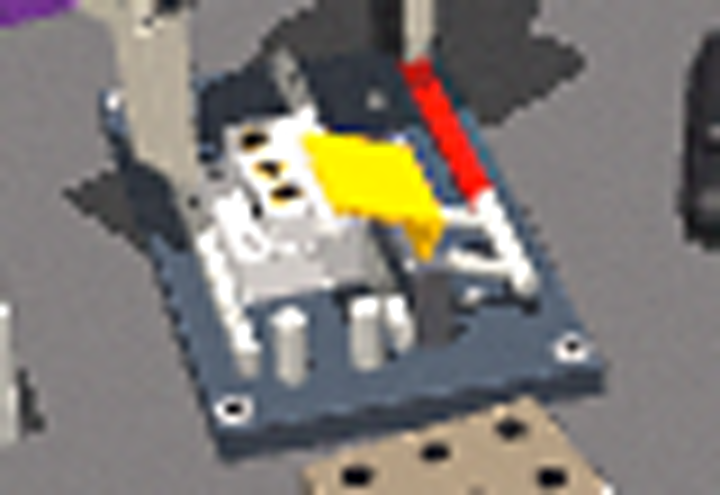

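View pics/w7c.png

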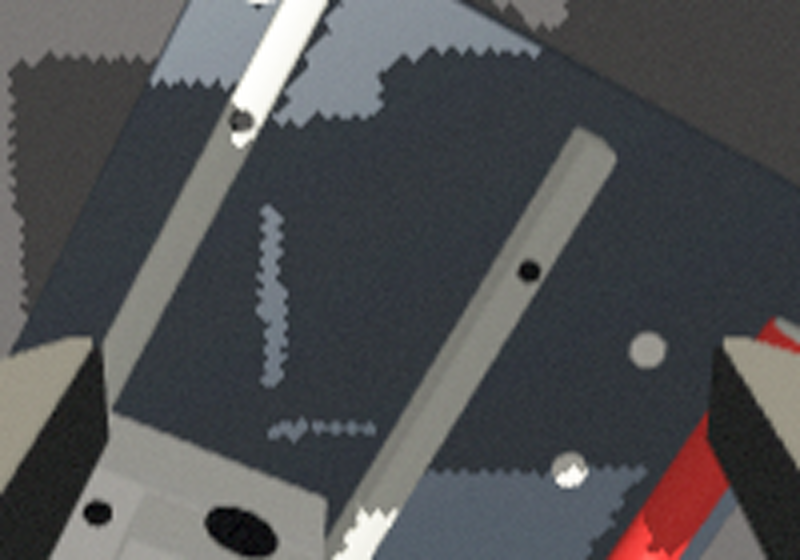

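The arm is compliant, about 1 mm per newton. The finger has sagged 3 mm sideways, and the block's right rear corner (crop (112,412)) is now at the pusher's inner edge. I'll back off a few mm with the bar still held and yaw a little more. Then I'll push on in small steps, correcting the commanded position from the measured error each time.

```bash
cat >> look.py <<'E'
Rzi=R.from_euler('z',-P1[2])
def go(X,Y,Z,psi,b,v=.05,fs=None):
    "b: bias mm in fixture frame; returns stopped, new actual error"
    p,o,b1,b2=pose(X,Y,Z,psi=psi)
    r=arm.move_l(p+Rzi.inv().apply(b)/1000,v=v,ori=o,f_stop=fs); s=arm.state()
    e=Rzi.apply(s['tcp_pos']-p)*1000
    print(round(s['time_s'],2),r,'X',X,'err',e.round(2),'F',Rzi.apply(s['wrist_force']).round(2),'j7',s['joint_pos'][6].round(3));return r,e
E
python3 - <<'E'
from look import *
b=np.zeros(3)
_,e=go(-50,-19,24,.51,b); b=b-.7*e*[1,1,0]
_,e=go(-50,-13.5,24,.56,b); b=b-.7*e*[1,1,0]
_,e=go(-50,-13.5,24,.56,b)
print('bias',b.tolist())
look(8)
a=cv2.imread('pics/w8.png');cv2.imwrite('pics/w8c.png',cv2.resize(a[150:290,220:420],None,fx=4,fy=4,interpolation=cv2.INTER_CUBIC))
E
```

```text
15.99 False X -50 err [ 0.35 -2.94  0.6 ] F [-0.26 -2.01  4.53] j7 2.704
16.27 False X -50 err [ 3.16 -3.31  1.5 ] F [ 3.01 -5.53  5.71] j7 2.728
16.52 False X -50 err [ 1.61 -1.02  1.58] F [ 3.48 -4.9   6.3 ] j7 2.727
bias [-2.4547045079805554, 4.370517089506556, 0.0]
```

View pics/w8c.png

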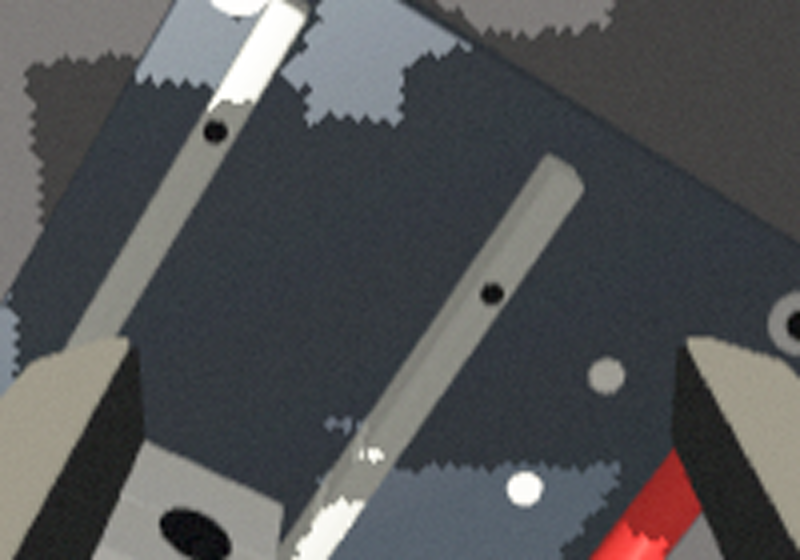

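View pics/l8.png

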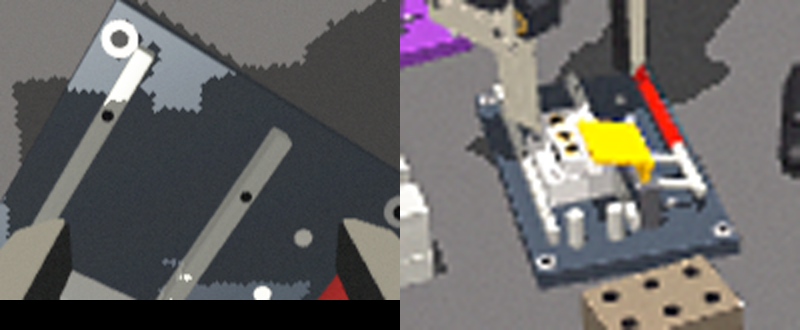

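```bash
python3 - <<'E'
from h import *
w=viewer.get_calibration('wrist');d=np.load('pics/w8.npz');im=cv2.imread('pics/w8.png')
tc=(d['p'],d['r']);M=R.from_rotvec(d['r'])
a=cv2.resize(im[150:290,220:420],None,fx=4,fy=4,interpolation=cv2.INTER_CUBIC)
def line(P,col):
    u=((proj(w,F2W(P1,P),tc)-[220,150]+.5)*4).astype(int); cv2.polylines(a,[u.reshape(-1,1,2)],False,col,1)
for x,c in ((-44,(0,255,0)),(-40,(0,255,255))):
    line([[x,20,12],[x,-20,12],[x,-20,30],[x,-10,30],[x,-10,44],[x,20,44]],c)
line([[-122,-21.5,22],[-20,-21.5,22]],(255,0,255)); line([[-122,21.5,22],[-20,21.5,22]],(255,0,255))
for y in (-46.5,46.5):
  for z in (-7.5,7.5):
    W=d['p']+M.apply([-.035,y/1000,z/1000]);u=(proj(w,W[None],tc)[0]-[220,150]+.5)*4;cv2.circle(a,tuple(u.astype(int)),3,(0,0,255),-1)
    F=R.from_euler('z',-P1[2]).apply(W-F2W(P1,[0,0,0])[0])*1000;print(y,z,F.round(1))
cv2.imwrite('pics/w8d.png',a)
E
```

```text
-46.5 -7.5 [-61.5 -22.2  26.2]
-46.5 7.5 [-48.7 -14.2  26.2]
46.5 -7.5 [-110.8   56.6   28.2]
46.5 7.5 [-98.   64.6  28.3]
```

View pics/w8d.png

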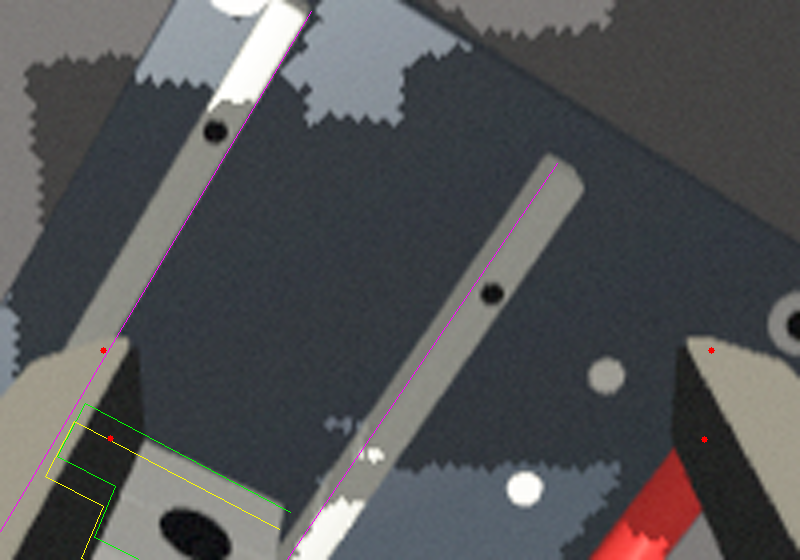

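```bash
python3 - <<'E'
from h import *
s=arm.state();print(s['width'],s['time_s'],s['tcp_pos'],np.load('pics/w8.npz')['p'], R.from_euler('z',-P1[2]).apply(s['wrist_force']))
E
```

```text
0.08212369506919147 16.6167 [ 0.51500117 -0.15704489 -0.00772891] [ 0.51480654 -0.15695043 -0.00777271] [ 3.25486918 -4.85051205  6.18849223]
```

The gripper has been squeezed to 82 mm by the bar bearing on the finger's bevel, and the tool sits 1.5 mm high. I'll shift the tool outwards a little and restore the height, so the bar bears on the inner edge again, and then look once more.

```bash
python3 - <<'E'
from look import *
b=np.array([-3.6,5.0,-1.5])
_,e=go(-50,-11,24,.56,b); print(arm.state()['width']); b=b-.7*e
_,e=go(-50,-11,24,.56,b); print(arm.state()['width'])
print('bias',b.tolist())
look(9)
a=cv2.imread('pics/w9.png');cv2.imwrite('pics/w9c.png',cv2.resize(a[150:290,220:420],None,fx=4,fy=4,interpolation=cv2.INTER_CUBIC))
im=viewer.camera('scene');cv2.imwrite('pics/c9.png',cv2.resize(im[185:240,265:345,::-1],None,fx=9,fy=9,interpolation=cv2.INTER_CUBIC))
print(arm.state()['width'],arm.state()['time_s'])
E
```

```text
16.87 False X -50 err [-0.24 -0.71  0.  ] F [ 1.3  -5.38  6.25] j7 2.724
0.07429228566776888
17.12 False X -50 err [-0.26 -0.63  0.06] F [ 1.38 -4.91  6.41] j7 2.723
0.0746069558568862
bias [-3.4297789605923366, 5.4947329185293565, -1.5006361869373064]
0.07463391879433551 17.2667
```

View pics/w9c.png

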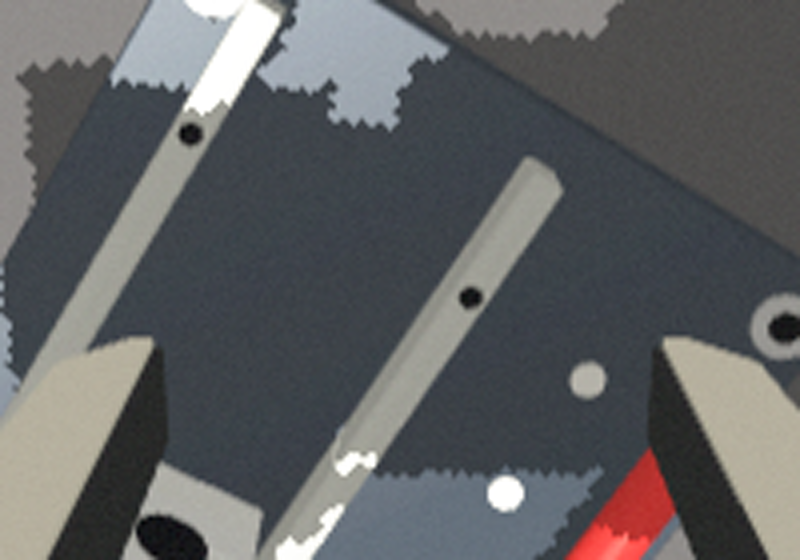

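View pics/c9.png

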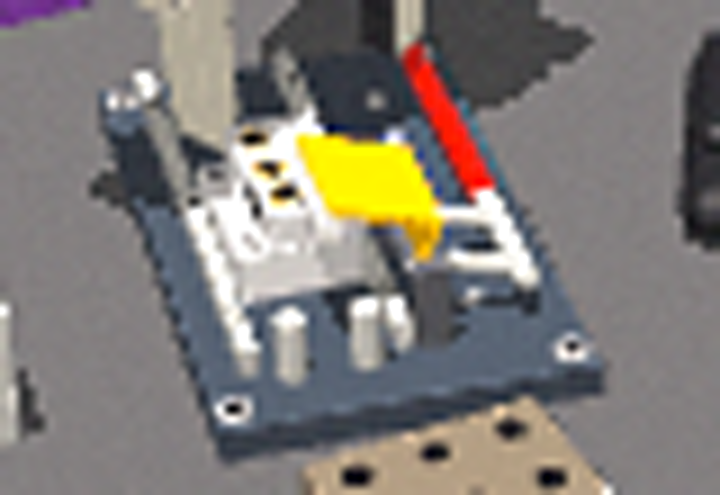

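The gripper has settled at 74.6 mm. The bar fingertip stayed put on the bar, and the pusher moved in to about y = -4, which is more central on the block and still has the flap well up. I'll go on in small steps, watching width and force.

```bash
python3 - <<'E'
from look import *
b=np.array([-3.4,5.5,-1.5])
for X in (-44,-38,-32):
    b[0]+=1.0
    _,e=go(X,-11,24,.56,b,v=.06); wd=arm.state()['width'];print('   width',round(wd,4)); b=b-.6*e
    if wd<.064: break
print('bias',b.tolist())
im=viewer.camera('scene');cv2.imwrite('pics/c10.png',cv2.resize(im[185:240,265:345,::-1],None,fx=9,fy=9,interpolation=cv2.INTER_CUBIC))
E
```

```text
17.53 False X -44 err [-4.27 -3.07 -0.38] F [-3.86 -9.66  7.8 ] j7 2.719
   width 0.0809
17.84 False X -38 err [ 2.28  1.33 -0.02] F [ 0.35 -4.83  6.62] j7 2.707
   width 0.0905
18.09 False X -32 err [-3.84  1.97 -0.18] F [-6.55 -2.73 13.58] j7 2.703
   width 0.0915
bias [3.0993404749045466, 5.358827268015494, -1.1528579425054624]
```

View pics/c10.png

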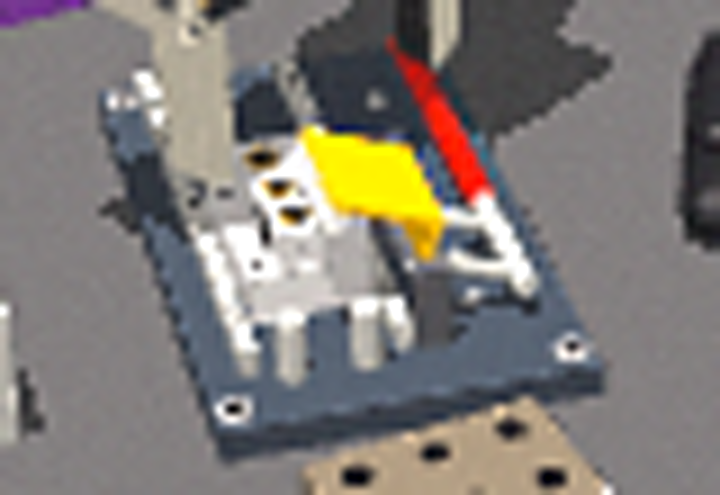

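```bash
python3 - <<'E'
from look import *
s=look(11);print(s['time_s'],s['width'],Rzi.apply(s['wrist_force']).round(2),s['tcp_pos'])
a=cv2.imread('pics/w11.png');cv2.imwrite('pics/w11c.png',cv2.resize(a[150:290,220:420],None,fx=4,fy=4,interpolation=cv2.INTER_CUBIC))
im=viewer.camera('side');cv2.imwrite('pics/s11.png',cv2.resize(im[160:280,255:385,::-1],None,fx=5.5,fy=5,interpolation=cv2.INTER_CUBIC))
E
```

```text
18.1417 0.09158187058119596 [-6.48 -4.15 13.35] [ 0.5247472  -0.1474837  -0.00949464]
```

View pics/w11c.png

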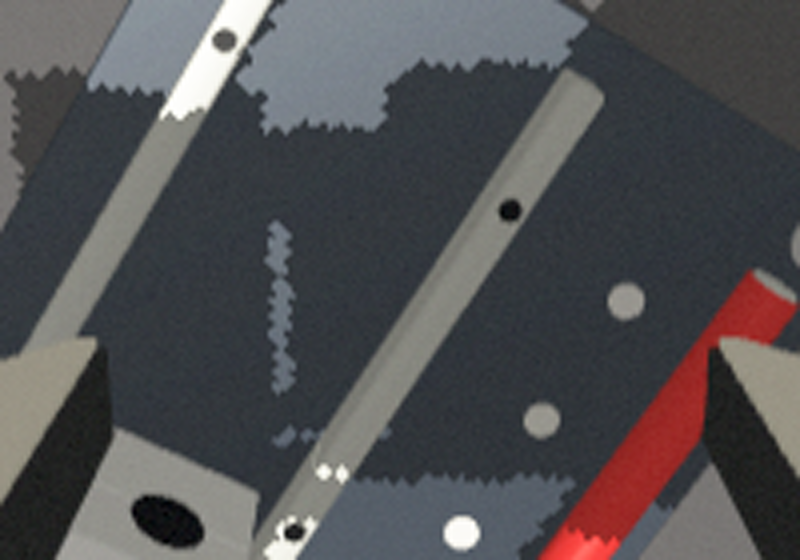

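View pics/s11.png

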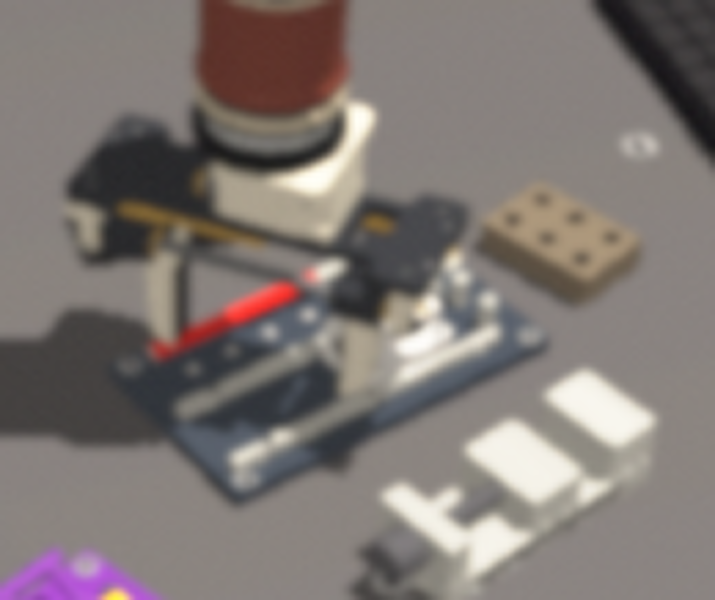

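The bar is well under the bar fingertip (crop (710,400)), and the pusher is at about y = -9 on the block's rear, which is good geometry. I'll carry on pushing with the height eased by 0.7 mm.

```bash
python3 - <<'E'
from look import *
b=np.array([2.5,5.0,-1.15])
for X in (-30,-25,-20):
    _,e=go(X,-11,24.7,.56,b,v=.05); wd=arm.state()['width'];print('   width',round(wd,4)); b=b-np.array([.4,.3,.3])*e
    if wd<.064: break
print('bias',b.tolist())
s=look(12)
a=cv2.imread('pics/w12.png');cv2.imwrite('pics/w12c.png',cv2.resize(a[150:290,220:420],None,fx=4,fy=4,interpolation=cv2.INTER_CUBIC))
im=viewer.camera('scene');cv2.imwrite('pics/c12.png',cv2.resize(im[185:240,265:345,::-1],None,fx=9,fy=9,interpolation=cv2.INTER_CUBIC))
print(arm.state()['width'])
E
```

```text
18.54 False X -30 err [-5.8   2.14 -0.55] F [-11.19  -0.96  16.18] j7 2.702
   width 0.0919
18.84 False X -25 err [-7.89  1.79 -0.39] F [-17.11  -0.52  21.26] j7 2.696
   width 0.0907
19.16 False X -20 err [-4.35  1.08 -0.4 ] F [-15.94  -0.45  18.83] j7 2.691
   width 0.0887
bias [9.714882075405544, 3.499009518961925, -0.7455533939027519]
0.0891441660867435
```

View pics/w12c.png

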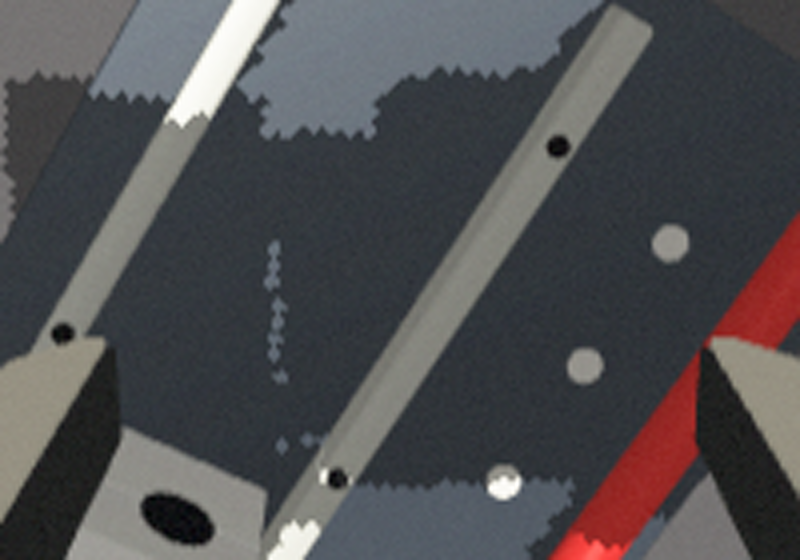

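View pics/c12.png

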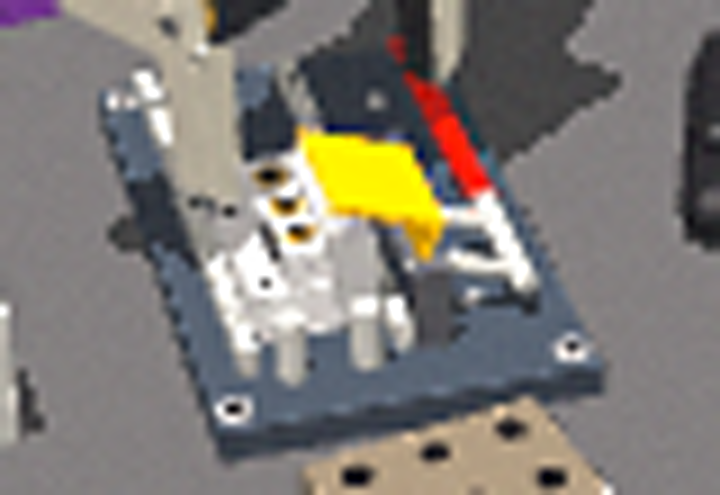

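Still advancing with the flap up and clear, but the push force has grown: 16 N along the runway and about 13 N more downwards than the bar needs. That suggests the pusher is stuck to the block's face and loading it downwards. I'll ease back to release it, raise slightly, and push again.

```bash
python3 - <<'E'
from look import *
b=np.array([0,4.0,-0.5])
_,e=go(-31,-11,25.3,.56,b,v=.08); print(arm.state()['width'])
for X in (-27,-23):
    _,e=go(X,-11,25.3,.56,b,v=.05); print(arm.state()['width'])
im=viewer.camera('scene');cv2.imwrite('pics/c13.png',cv2.resize(im[185:240,265:345,::-1],None,fx=9,fy=9,interpolation=cv2.INTER_CUBIC))
E
```

```text
19.7 False X -31 err [-0.05  1.59  0.18] F [-0.05 -1.8   4.77] j7 2.707
0.09312587369274615
19.95 False X -27 err [-2.1   2.24 -0.53] F [-2.39 -2.13  5.21] j7 2.704
0.0929224901293484
20.2 False X -23 err [-3.09  2.81 -0.84] F [-3.47 -0.12  5.27] j7 2.701
0.09290228996373155
```

View pics/c13.png

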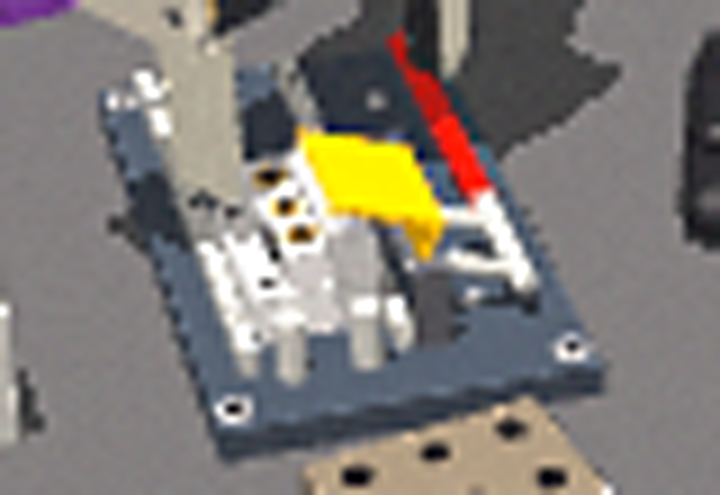

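Forces are clean again (3.5 N push, 5.3 N bar). Continuing.

```bash
python3 - <<'E'
from look import *
b=np.array([1.5,2.5,.3])
for X in (-19,-16,-13):
    r,e=go(X,-11,25.3,.56,b,v=.05); s=arm.state();print('  ',s['width']); b[0]+=1;b[1]-=.3*e[1]
    F=Rzi.apply(s['wrist_force'])
    if F[0]<-9 or F[2]>11: break
look(14);print(b)
a=cv2.imread('pics/w14.png');cv2.imwrite('pics/w14c.png',cv2.resize(a[150:290,220:420],None,fx=4,fy=4,interpolation=cv2.INTER_CUBIC))
im=viewer.camera('scene');cv2.imwrite('pics/c14.png',cv2.resize(im[185:240,265:345,::-1],None,fx=9,fy=9,interpolation=cv2.INTER_CUBIC))
E
```

```text
20.52 False X -19 err [-1.85  2.65 -0.38] F [-5.18 -0.45  5.02] j7 2.698
   0.09287964249803363
20.77 False X -16 err [-1.6   2.5  -0.51] F [-5.28  0.43  4.53] j7 2.696
   0.09289480087293636
21.02 False X -13 err [-1.66  2.45 -0.57] F [-6.64  0.83  7.53] j7 2.694
   0.09278840183100948
[4.5        0.22091193 0.3       ]
```

View pics/w14c.png

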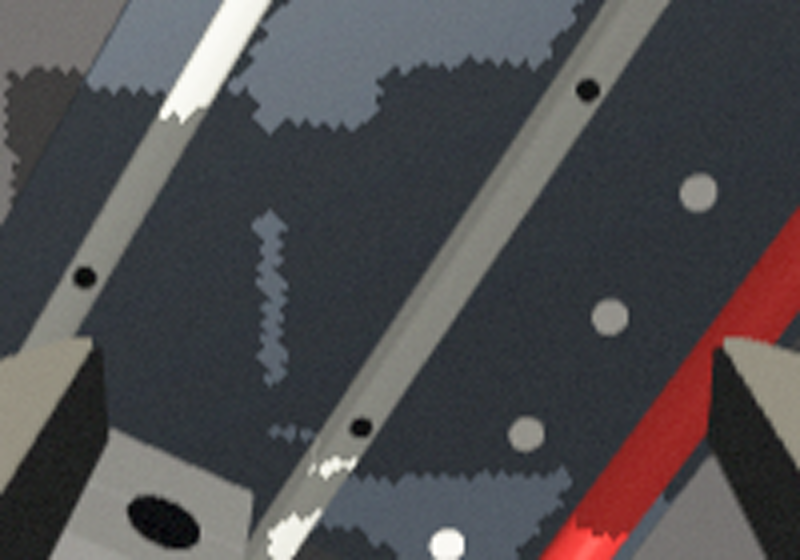

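View pics/c14.png

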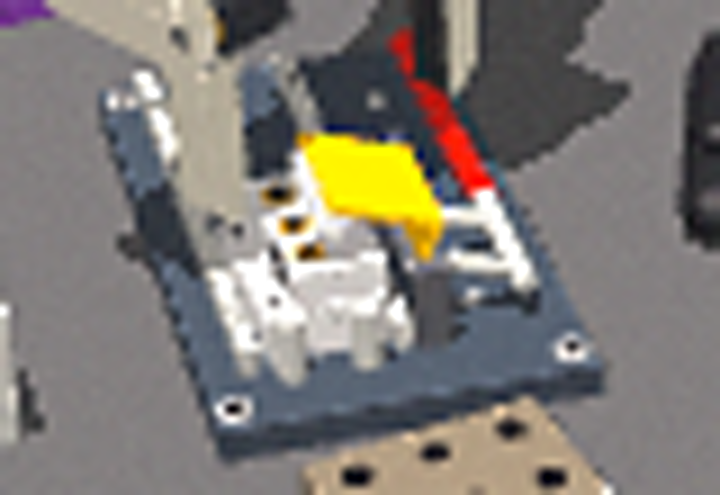

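```bash
python3 - <<'E'
from h import *
w=viewer.get_calibration('wrist');d=np.load('pics/w14.npz');tc=(d['p'],d['r'])
for x in (-16,-13,-10,-8):
    u=(proj(w,F2W(P1,[[x,16,12],[x,0,12],[x,-8,12]]),tc)-[220,150]+.5)*4;print(x,u.round(0).tolist())
E
```

```text
-16 [[259.0, 464.0], [176.0, 420.0], [134.0, 398.0]]
-13 [[250.0, 478.0], [167.0, 434.0], [125.0, 412.0]]
-10 [[242.0, 491.0], [159.0, 448.0], [116.0, 426.0]]
-8 [[236.0, 500.0], [153.0, 457.0], [111.0, 435.0]]
```

The block's rear face measures about x = -10, so home (-8) is 2 mm away. I'll push on until the end pins stop it.

```bash
python3 - <<'E'
from look import *
b=np.array([4.5,.5,.6])
for X in (-11,-9,-7,-5,-3):
    r,e=go(X,-11,25.3,.56,b,v=.04,fs=12); s=arm.state();print('  actual X',round(X+e[0],2),s['width'])
    F=Rzi.apply(s['wrist_force'])
    if r or F[0]<-16: break
look(15)
a=cv2.imread('pics/w15.png');cv2.imwrite('pics/w15c.png',cv2.resize(a[150:290,220:420],None,fx=4,fy=4,interpolation=cv2.INTER_CUBIC))
im=viewer.camera('scene');cv2.imwrite('pics/c15.png',cv2.resize(im[185:240,265:345,::-1],None,fx=9,fy=9,interpolation=cv2.INTER_CUBIC))
w=viewer.get_calibration('wrist');d=np.load('pics/w15.npz');tc=(d['p'],d['r'])
for x in (-13,-10,-8,-6):
    u=(proj(w,F2W(P1,[[x,16,12],[x,0,12],[x,-8,12]]),tc)-[220,150]+.5)*4;print(x,u.round(0).tolist())
E
```

```text
21.42 False X -11 err [-1.29  2.42 -0.44] F [-7.32  2.35  5.51] j7 2.691
  actual X -12.29 0.09341239981653379
21.67 False X -9 err [-3.25  2.47 -0.5 ] F [-10.8    2.68   8.29] j7 2.69
  actual X -12.25 0.09308652625925057
21.92 False X -7 err [-5.14  2.53 -0.5 ] F [-12.17   2.64  11.62] j7 2.688
  actual X -12.14 0.092846568462298
22.17 False X -5 err [-6.93  2.52 -0.45] F [-14.92   2.75  12.14] j7 2.686
  actual X -11.93 0.09262813410537672
22.42 False X -3 err [-8.56  2.36 -0.44] F [-17.05   3.07  15.47] j7 2.684
  actual X -11.56 0.09175352218980103
-13 [[262.0, 465.0], [178.0, 421.0], [135.0, 399.0]]
-10 [[253.0, 478.0], [170.0, 435.0], [127.0, 414.0]]
-8 [[247.0, 487.0], [164.0, 445.0], [121.0, 423.0]]
-6 [[241.0, 496.0], [158.0, 454.0], [115.0, 432.0]]
```

View pics/w15c.png

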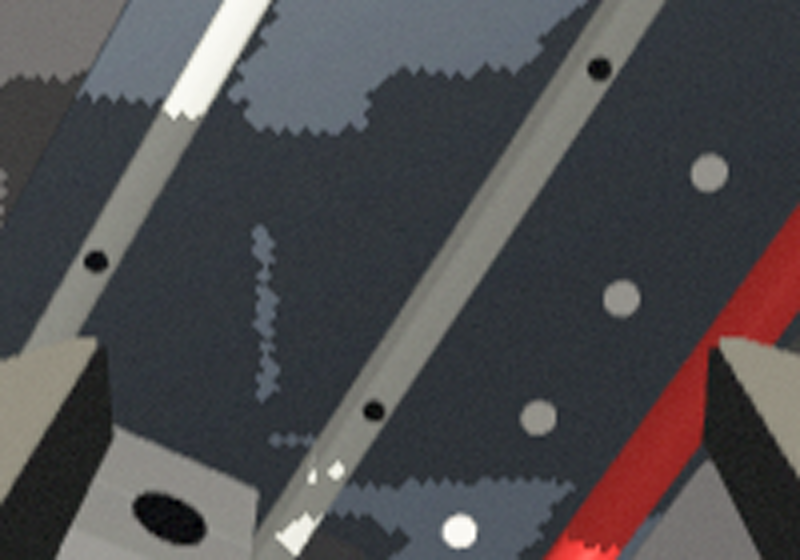

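View pics/c15.png

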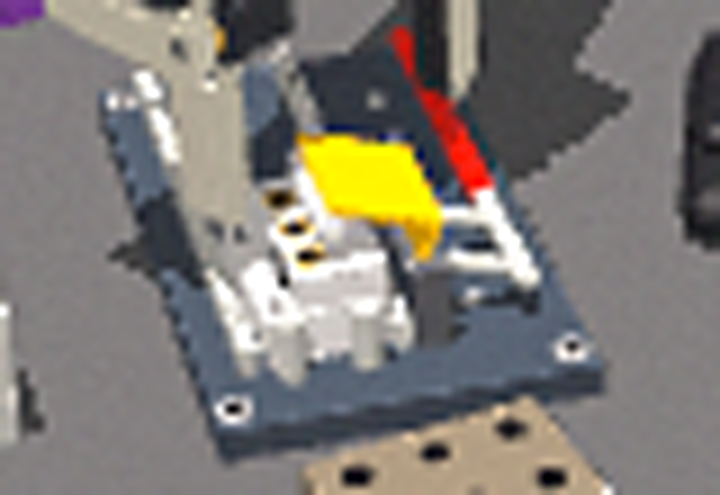

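The block has stalled against the pins, but its rear edge in the picture runs from (118,428) to (258,490). That is about 3° off the projected edge, with the right side forward, so the left pin isn't seated yet. I'll ease off, yaw slightly more, and press again while dragging the rear towards +y, to square it against the left rail and both pins.

```bash
cat >> look.py <<'E'
def crop(k,names=()):
    a=cv2.imread(f'pics/w{k}.png');a=cv2.resize(a[150:290,220:420],None,fx=4,fy=4,interpolation=cv2.INTER_CUBIC)
    w=viewer.get_calibration('wrist');d=np.load(f'pics/w{k}.npz');tc=(d['p'],d['r'])
    u=((proj(w,F2W(P1,[[-8,y,12] for y in (20,-20)]),tc)-[220,150]+.5)*4).astype(int)
    cv2.line(a,tuple(map(int,u[0])),tuple(map(int,u[1])),(0,255,0),1)
    cv2.imwrite(f'pics/w{k}c.png',a)
E
python3 - <<'E'
from look import *
b=np.array([1.0,.5,.3])
go(-20,-9,25.3,.60,b,v=.08); print(arm.state()['width'])
b=np.array([4.0,1.5,.3])
go(-10.5,-9,25.3,.62,b,v=.06); print(arm.state()['width'])
b[1]+=3
go(-10,-9,25.3,.62,b,v=.03); print(arm.state()['width'])
look(16); crop(16)
E
```

```text
22.99 False X -20 err [2.04 0.19 0.68] F [ 1.04 -1.37  4.94] j7 2.727
0.09326587657013816
23.34 False X -10.5 err [-1.92  1.45 -0.67] F [-7.55 -0.01  7.6 ] j7 2.729
0.09297285772673476
23.59 False X -10 err [-2.34  2.43 -0.65] F [-8.76 -2.39  8.  ] j7 2.725
0.09224466976532894
```

View pics/w16c.png

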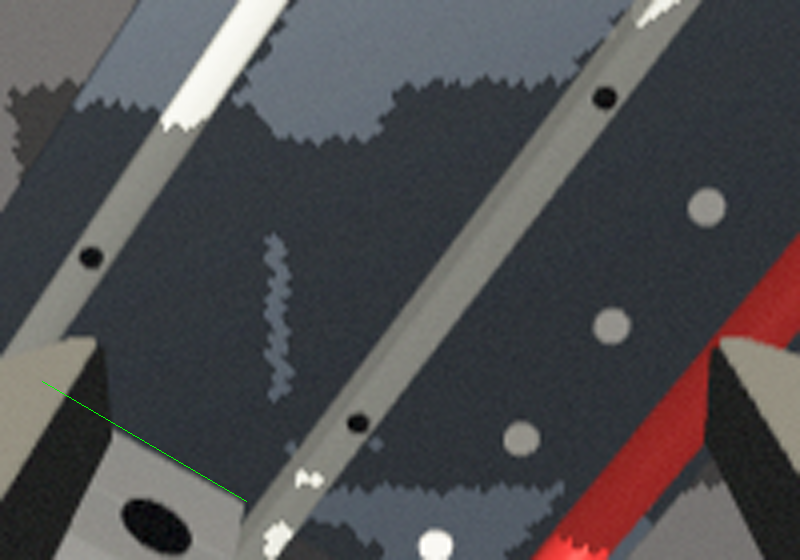

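```bash
python3 - <<'E'
from look import *
b=np.array([4.0,4.5,.3])
b[1]+=4
go(-9.5,-9,25.6,.64,b,v=.03); print(arm.state()['width'])
b[1]+=2;b[0]+=2
go(-9,-9,25.6,.65,b,v=.03); print(arm.state()['width'])
look(17); crop(17)
im=viewer.camera('scene');cv2.imwrite('pics/c17.png',cv2.resize(im[185:240,265:345,::-1],None,fx=9,fy=9,interpolation=cv2.INTER_CUBIC))
E
```

```text
23.95 False X -9.5 err [-1.93  4.34 -0.39] F [-8.3  -5.61  6.01] j7 2.732
0.09059901149266211
24.2 False X -9 err [-2.17  4.7  -0.43] F [-11.46  -6.36   7.3 ] j7 2.733
0.09053076455051257
```

View pics/w17c.png

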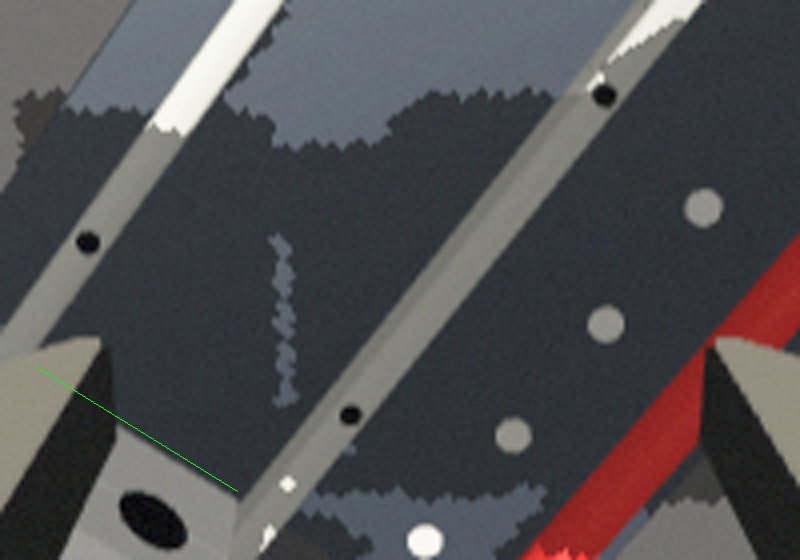

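View pics/c17.png

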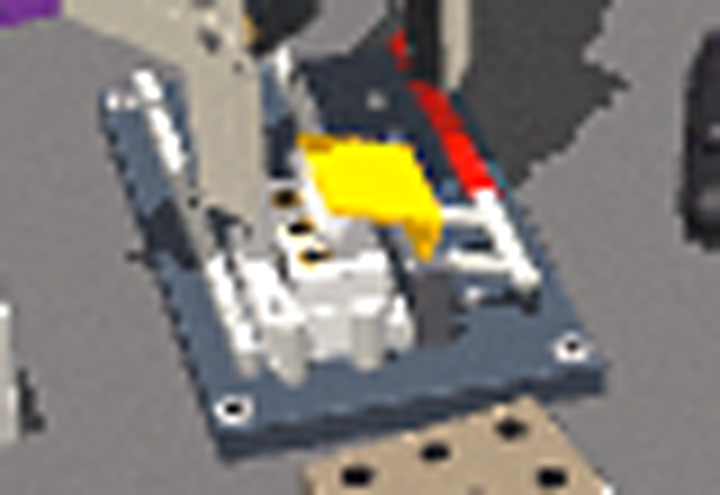

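The block is now square (rear edge within about 1.3° of the projection), against the left rail and stopped at the pins, with the flap still up. One firm press, then back off along -x with the bar still held, and look before letting the flap down.

```bash
python3 - <<'E'
from look import *
b=np.array([10.0,11.5,.3])
go(-9,-9,25.6,.65,b,v=.04); print(arm.state()['width'])
b=np.array([0,4,.0])
go(-22,-9,25.6,.65,b,v=.08); print(arm.state()['width'])
look(18); crop(18)
im=viewer.camera('scene');cv2.imwrite('pics/c18.png',cv2.resize(im[185:240,265:345,::-1],None,fx=9,fy=9,interpolation=cv2.INTER_CUBIC))
E
```

```text
24.6 False X -9 err [-2.32  4.77 -0.38] F [-16.72  -7.4   11.96] j7 2.729
0.09049300810935203
25.05 False X -22 err [1.11 2.84 0.29] F [-0.01 -2.15  4.99] j7 2.752
0.09305991158916892
```

View pics/w18c.png

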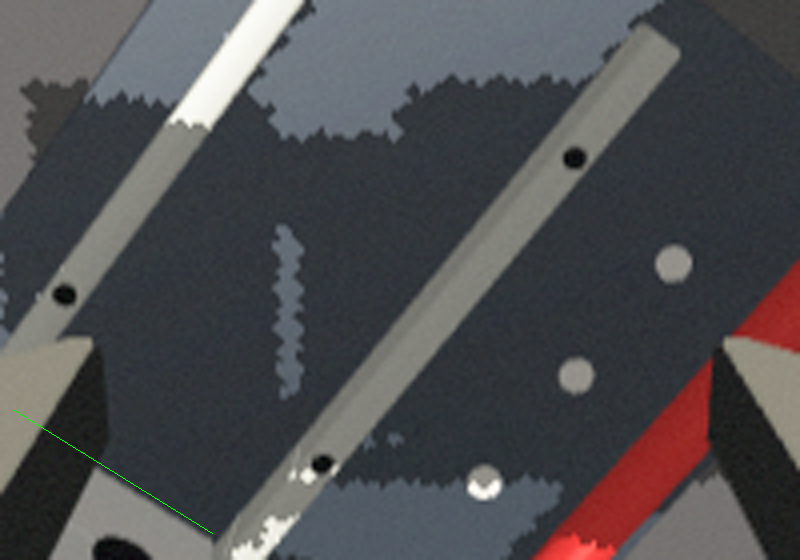

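View pics/c18.png

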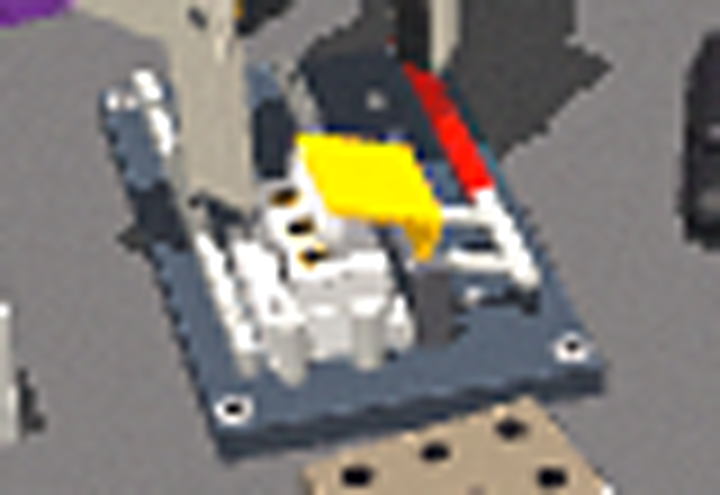

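```bash
python3 - <<'E'
from h import *
a=cv2.imread('pics/c18.png');c=viewer.get_calibration('scene')
pr=lambda P:(proj(c,F2W(P1,P))-[265,185]+.5)*9
# holes at plate corners: (-40+~9..); use plate front top corners observed (222,440)?,(605,372)
print(pr([[75,-40,12],[75,82,12],[75,-40,0]]))
off=np.array([0,0.])
obs=np.array([[222,437],[606,370]]);off=(obs-pr([[75,-40,12],[75,82,12]])).mean(0);print(off)
for x,col in ((48,(0,255,0)),(44,(0,0,255))):
    u=(pr([[x,20,44],[x,-10,44],[x,-10,30],[x,-20,30],[x,-20,12]])+off).astype(int);cv2.polylines(a,[u.reshape(-1,1,2)],False,col,1)
cv2.imwrite('pics/c18d.png',a)
E
```

```text
[[214.45610989 424.16451314]
 [600.57585973 354.24064349]
 [216.71906958 455.67971159]]
[ 6.48401519 14.29742168]
```

View pics/c18d.png

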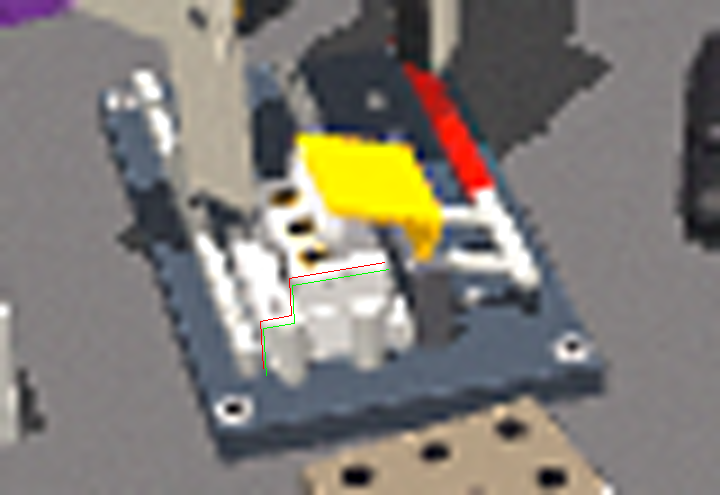

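The front face agrees with the home position, and the force stop at the pins fits too. Now I'll lift straight up gently so the flap closes on the block, then move away and check.

```bash
python3 - <<'E'
from look import *
b=np.array([-1,2,.0])
go(-22,-9,65,.65,b,v=.08)
go(-30,-5,150,.65,np.zeros(3),v=.2); 
p=F2W(P1,[-70,15,0])[0];arm.move_l(p+[0,0,.2],v=.25,ori=down(P1[2]+np.pi/2))
s=shot('w19');print(s['time_s'],s['wrist_force'],s['tcp_pos'])
im=viewer.camera('scene');cv2.imwrite('pics/c19.png',cv2.resize(im[185:240,265:345,::-1],None,fx=9,fy=9,interpolation=cv2.INTER_CUBIC));cv2.imwrite('pics/scene19.png',im[:,:,::-1])
a=cv2.imread('pics/w19.png');cv2.imwrite('pics/w19c.png',cv2.resize(a[110:280,240:400],None,fx=4.5,fy=3.5,interpolation=cv2.INTER_CUBIC))
w=viewer.get_calibration('wrist');tc=(s['tcp_pos'],s['tool_rot'])
for q in ([-8,-10,44],[-8,20,44],[-8,-20,12],[-130,-40,12],[-130,82,12],[0,-10,44]): print(q,((proj(w,F2W(P1,q),tc)[0]-[240,110]+.5)*[4.5,3.5]).round(0))
E
```

```text
25.84 False X -22 err [-1.53  2.66 -0.39] F [-0.01 -0.07  0.6 ] j7 2.757
26.42 False X -30 err [-0.63  0.5  -0.85] F [-0.29 -0.02 -0.33] j7 2.765
27.2167 [-0.99792828  0.51996153  0.90144328] [ 0.52579979 -0.1594374   0.1983661 ]
[-8, -10, 44] [279. 412.]
[-8, 20, 44] [384. 412.]
[-8, -20, 12] [254. 381.]
[-130, -40, 12] [173.  67.]
[-130, 82, 12] [603.  67.]
[0, -10, 44] [280. 432.]
```

View pics/w19c.png

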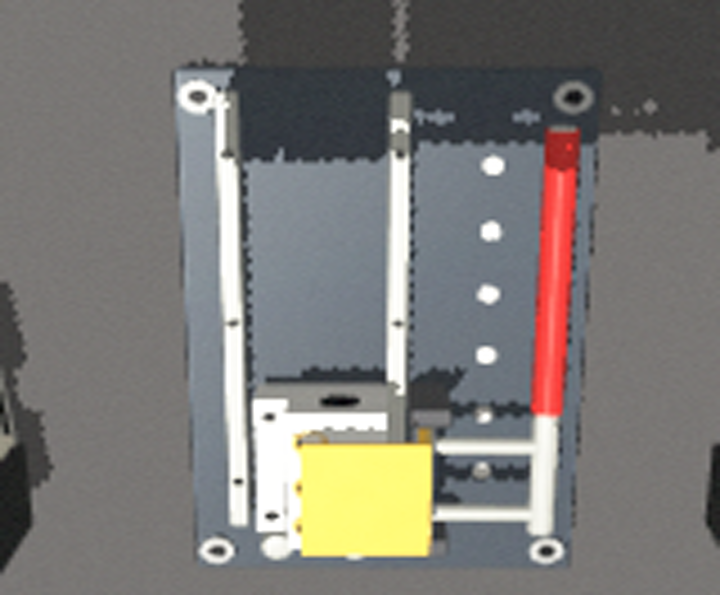

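View pics/c19.png

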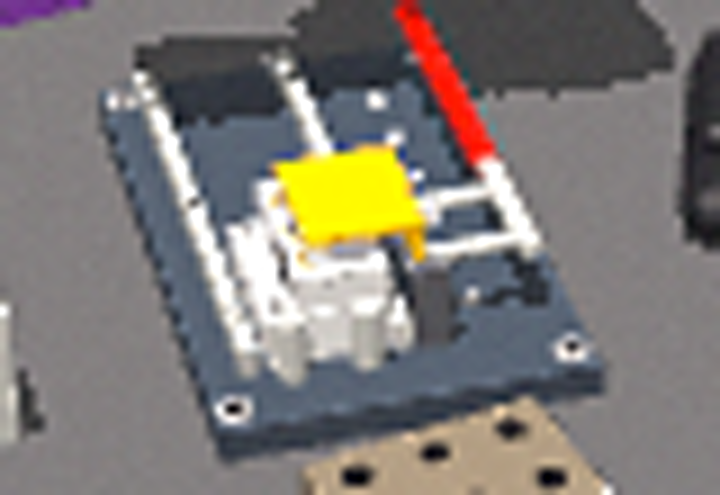

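The flap lies on the block. The block's rear edge is at crop row 381 to 384 (home predicts 381) and its top rear edge at 413 (predicted 412), square between the rails. The robot is clear, so I'm handing in.

```bash
python3 - <<'E'
from plant import arm, sign_off
s=arm.state();print(s['time_s'],s['wrist_force'],abs(s['joint_vel']).max())
print(sign_off())
E
```

```text
27.3167 [-0.4803907  -0.84410251 -0.71307746] 0.005059658416480763
the job is handed in; nothing more can be done
None
```

The block is home against the end pins with the flap closed on it, and I handed the job in at 27.3 s of the 40 s.

**How it went:** I nudged the block up to the flap's entry with the fingers closed. Then I pressed the red bar with one open fingertip and pushed the block home with the other. After that I backed off, let the flap down and moved clear.

**Last checks:**
- **Block position:** in the wrist picture its rear edges match the home position to within about 1 mm, square between the rails.
- **End stop:** it stopped moving while the push force rose to about 17 N.
- **Flap:** it was up in every picture taken during the push, and in the last pictures it lies on the block.
- **Other things:** the robot touches nothing, and I never moved towards the vise, set-up block or mouse. I did not measure whether they had moved.

**What was off:**
- **Fingertips:** they sit about 35 mm behind the stated TCP; a touch on the runway floor confirmed this and I corrected for it.
- **Arm and gripper:** they gave way under load, by about 1 mm per newton, and the gripper was squeezed to 74 mm for a while.
- **Push force:** midway the pusher stuck to the block and loaded it to about 17 N along the runway and 21 N upward reaction. I eased off and pushed again.
- **Yaw at the pins:** the block first arrived about 3° skewed. I squared it before lowering the flap.
- **Not measured:** I judged the flap angle only from the pictures.

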